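# Chalk and dip the feed-water tank's gauge rod, and hold it level to read

## Task

Check the steam iron's feed water: take the gauge rod from its rest by the orange tab, dip its tip well down inside the blue chalk pot, then push the rod, still held, down the tank's slanted copper gauge tube, without forcing it, until the collar sits on the tube's mouth. Draw it right out again and finish holding the rod level and still in the gripper, at least 25 cm above the bench and touching nothing else, ready to read; do not put it down or let go. Leave the pot standing where it is and do not disturb the other things on the bench.

Things in the scene. Friction and masses are not known exactly. Their poses are not given: they have to be found in the camera images.
- rod_grip (a point): Gauge rod (207 mm, 75 g): centre of its flat orange handle tab. z runs along the rod, tip to handle. Tab 32 mm wide (x), 12 mm thick (y), flat from 25 mm below to 25 mm above here; pinch it across the 12 mm, fingers at any angle in the tab's plane. It starts free in two open forks of a rest, 45 degrees from vertical, handle up and towards the robot; it lifts straight up out of them.
- rod_collar (a point): Centre of the underside of the rod's brass collar (diameter 33 mm, 6 mm thick), 43 mm from rod_grip towards the tip; same axes as rod_grip.
- rod_tip (a point): End of the rod's tip, 125 mm below the collar's underside and 168 mm from rod_grip, same axes. The steel shaft is 8 mm in diameter, rounded at the end, with red and black reading bands in its last 32 mm.
- guide_tube: Slanted copper gauge tube on the tank's robot-facing side, fixed. Origin: centre of its mouth, 147 mm above the bench. z points out along its axis, leaning to the robot 45 degrees from vertical; y is level. Bore 12 mm, open 135 mm deep, flared over the top 16 mm to about 26 mm (outside 33 mm). The collar is seated on the rim when rod_collar meets this origin, axes in line.
- tank: Stainless feed-water tank, fixed, 186 x 246 mm, lid top 126 mm high (blue filler cap to 148). Origin: centre of its underside; x points away from the tube, whose mouth is 186 mm towards -x on the middle line.
- pot_rim (a point): Chalk pot: blue ceramic bowl, 350 g, loose, chalk-white at the bottom. This point: centre of its mouth, 45 mm above the bench. Rim 100 mm across outside, wall 4 mm, inner floor about 40 mm below the rim, sides curving in to a narrower floor.
- rest: Sloping wooden rest for the rod, fixed, base 150 x 85 x 16 mm, about 125 mm high. Origin: centre of its underside. The rod lies in its middle plane, handle towards -x; its collar starts 118 mm high, 45 mm to -x.
- jar_teal: Bystander, loose: clear bead jar, teal lid, diameter 48, 55 high (mm). Origin at its underside.
- jar_gold: Bystander, loose: clear bead jar, brass lid, diameter 48, 55 high (mm). Origin at its underside.
- jar_coral: Bystander, loose: clear bead jar, orange lid, diameter 48, 55 high (mm). Origin at its underside.
- cone_red: Bystander, loose: red thread cone, diameter 68, 114 high (mm). Origin at its underside.
- cone_blue: Bystander, loose: blue thread cone, diameter 68, 114 high (mm). Origin at its underside.
- scissors: Bystander, loose: scissors with black handles lying flat, 165 long, 10 high (mm). Origin at its underside.
Things that resemble listed ones, but are neither listed nor needed, are in the scene too. There is more than one size of the part that bears pot_rim; the job needs the smallest.

How it is judged:
By the outcome, as a careful person would: the job done as asked, in the order asked, and still so for the second after the job is handed in, while the arm keeps its last pose, push and grip.
It also fails if it takes over 64 s, if anything falls off the work surface, if the arm or the gripper's body presses on something with over 40 N, if the wrist force passes 120 N, or if a joint passes its speed limit or range.

## Robot

A 6-joint arm with a two-finger parallel gripper is mounted at the origin on the work surface. World frame = base frame: x ahead of the robot, y to its left, z up, the work surface at z = 0. Lengths are in m, angles in rad, forces in N, time in s.
With the tool pointing down it reaches from about 0.25 to 0.725 m from the base axis. Payload 4 kg.
Tool frame: the origin (TCP) lies on the centre line of the jaws, within the pads' length; the fingertips stand 25 mm ahead of it and the grasp point (between the pads) lies 6 mm ahead of it; z points along the fingers, x is the direction in which the jaws open and shut, and the axes are right-handed (so a half turn about z gives the same grasp; the last joint's range is limited). The gripper opens to 85 mm and grips with 20 to 120 N. Pads are 22 mm wide; open, the fingers measure 114 mm over their backs; the gripper's body (76 mm by 85 mm) begins 54 mm behind the grasp point. The pads swing forward as they close: fully open they stand 13 mm farther back than shut.
Start: joints at [1.151, 0.241, 0.005, 1.335, 0, 1.571], TCP at [0.204, 0.457, 0.256] pointing down, gripper open.
Joint ranges: [-2.72, 2.72], [-1.05, 1.87], [-1.09, 1.28], [-1.99, 2.15], [-1.42, 1.44], [-3.14, 3.14]. Speed limits (rad/s): [2.79, 2.79, 3.14, 3.14, 3.14, 3.14].

## Interface

Orientations are given as a unit quaternion [x, y, z, w].
In Python, from workcell import bot, imaging, order gives the robot as it stands.
- The arm moves only by the tool carry_out, never from a script. Its argument "moves" is a list of rows, each a list of 5 numbers: the shift along the tool's x, y, z scaled (see below), then the turn about the tool's z scaled (see below), then the opening, from -1 (shut) to 1 (fully open). In form: [[tx, ty, tz, roll, hand], ...]. A call has 1 to 20 rows; each row is the pose to reach, as a shift and turn from the pose commanded when the call began, along the tool's axes at that moment; what a row does not reach only later rows make up. The controller multiplies each number of a shift by 0.1 m and each number of a turn by 90 degrees. A row lasts 1/10 s, in which the tool goes at most 50 mm and 8.59 degrees, less where a joint would pass 70% of its speed; a pose out of reach is approached as far as the arm can. A call with a number of a shift or a turn outside -1 to 1 is refused whole. A call with a gripper value outside its range is refused whole. The fingers move at their own pace and stop on an object; the grip force is fixed at half the most. Time passes only in rows, so rows that repeat a pose let the fingers close. It gives the time, the measured TCP pose, the force and the opening at its end, in the units of the state.
- bot.get_obs(): the state, without advancing time (a new reading comes with each control period).
- imaging.camera(name): name is "scene" or "side" or "wrist"; returns the picture (420x560x3 uint8, red, green, blue); there is no depth.
- imaging.camera_model(name): a dict with "fovy" (degrees; the focal length in pixels is half the picture's height over the tangent of half this angle, whatever the lens; pixels are square), "cx", "cy" (the principal point, pixels), "eye" and "rotation" of the camera in the world. Camera axes: x right, y up, looking along -z (the intrinsics and any distortion apply to the point x, -y, -z); pixel columns grow to the right and rows downward; lengths in m; the calibration is good to about 2 mm. The wrist camera is an equidistant fisheye: a pixel r from the principal point sees the ray r / f radians off the axis. A picture is of the moment at which its call begins: read the wrist's pose just before it. camera_model takes no time and is no camera call; for the wrist camera it gives the pose at the moment of the call.
- order.job_done(): hands the job in, once; it reports no verdict.
The state is a dict: "clock": time; "joint_pos": joint angles; "joint_vel": joint speeds; "tau": joint torques, N m; "eef_pos": TCP position; "tool_rot": TCP orientation; "ft_force": force on the tool from outside, world axes, zero at the start; "ft_torque": the same for the moment, N m; "grip_width": finger opening in m.
Only numpy, scipy, OpenCV 4.12 (cv2) and the standard library are available. Lean on these libraries where they do the work, as an engineer would, in place of code of your own. Each camera call takes 0.05 s, during which the arm holds its last target.

## Working session

There is one attempt and no reset: what is moved stays moved. The work goes in short steps, Python scripts to look and compute and a tool call to move; the robot and the scene stay as the last step left them, time stands still between calls to the robot, and variables do not carry over. Pictures are saved under pics/ and viewed, and the job is handed in when it is done.

Besides the shell and the picture viewer there is one more tool, called after "Request:" as name(argument=value, ...), one argument or row to a line, values as JSON. carry_out: Moves the arm, as the interface text tells. Its arguments: {"type":"object","properties":{"moves":{"type":"array","items":{"type":"array","items":{"type":"number","minimum":-1,"maximum":1}}}},"required":["moves"]}

```bash
ls; mkdir -p pics
python3 - <<'E'
from workcell import bot, imaging, order
import cv2
print(bot.get_obs())
for n in ["scene","side","wrist"]:
    print(n, imaging.camera_model(n))
    im=imaging.camera(n); cv2.imwrite(f"pics/{n}0.png", im[:,:,::-1])
E
```

```text
pics
{'clock': 0.0, 'joint_pos': array([1.15097308e+00, 2.41430044e-01, 3.70680206e-03, 1.33517892e+00,
       2.30486371e-05, 1.57078453e+00]), 'joint_vel': array([ 0.00124744,  0.00037669, -0.00054512, -0.00091945, -0.00081798,
       -0.0022231 ]), 'tau': array([ 1.13332520e-03, -3.72320831e+01,  2.52406383e+01,  1.70655444e-02,
       -4.51684139e-05,  5.70815416e-06]), 'eef_pos': array([0.20355727, 0.45605351, 0.25539772]), 'tool_rot': array([ 8.38923936e-01,  5.44247665e-01, -8.89597381e-04,  5.63370002e-04]), 'ft_force': array([-0.10498979,  0.4223692 , -0.13712463]), 'ft_torque': array([-0.01430961,  0.00382495, -0.02196329]), 'grip_width': 0.0852836722755519}
scene {'fovy': 56.56781721842004, 'cx': 266.11521129952246, 'cy': 213.55860943788312, 'eye': array([ 1.04809035, -0.65117377,  0.78075952]), 'rotation': array([0.42789368, 0.12416685, 0.24711159, 0.86047978])}
side {'fovy': 50.03036191404464, 'cx': 280.7028856161719, 'cy': 203.49223860210847, 'eye': array([ 0.10180569, -0.49251654,  0.95760507]), 'rotation': array([ 0.3341782 , -0.12258411, -0.31947048,  0.87820082])}
wrist {'fovy': 65.70646984690485, 'cx': 283.4186793469013, 'cy': 205.8868456503006, 'eye': array([0.13923994, 0.48341634, 0.37337176]), 'rotation': array([-0.11656034, -0.07465026,  0.538582  ,  0.83112601])}
```

View pics/scene0.png

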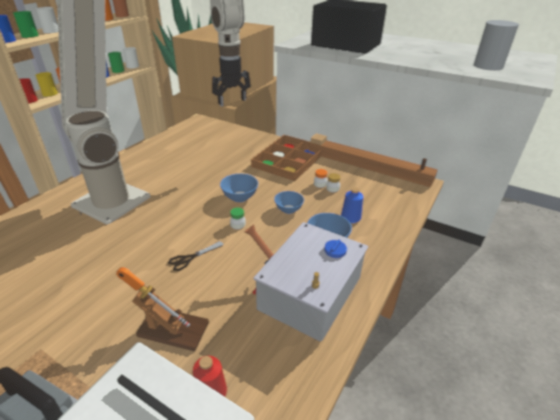

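View pics/side0.png

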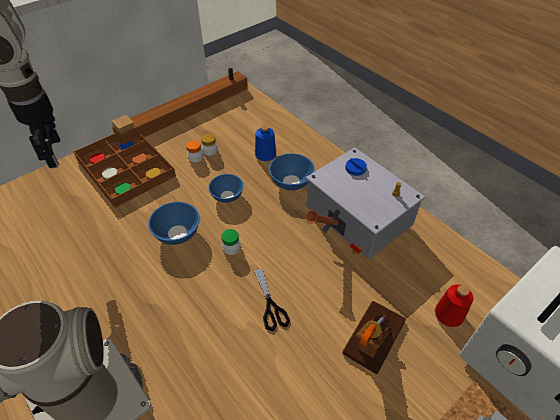

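View pics/wrist0.png

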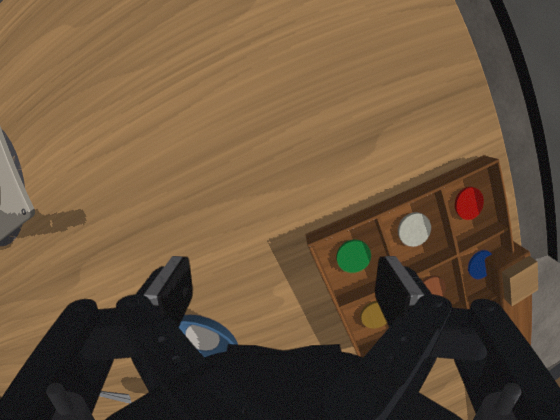

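The smallest blue bowl looks like the middle one: scene (289,203), side (226,188). The others are scene (239,188) and (330,232). I'll enlarge the key areas next.

```bash
cat > h.py <<'E'
import numpy as np, cv2
from scipy.spatial.transform import Rotation as R
from workcell import bot, imaging, order
def cm(n): 
    m=imaging.camera_model(n); m['f']=210/np.tan(np.radians(m['fovy'])/2); m['fish']=(n=='wrist'); m['M']=R.from_quat(m['rotation']).as_matrix(); return m
def ray(m,uv):
    x=(uv[0]-m['cx'])/m['f']; y=(uv[1]-m['cy'])/m['f']
    if m['fish']:
        r=np.hypot(x,y); s=np.sin(r)/max(r,1e-9); d=np.array([x*s,-y*s,-np.cos(r)])
    else: d=np.array([x,-y,-1.])
    d=m['M']@d; return d/np.linalg.norm(d)
def proj(m,p):
    q=np.atleast_2d(np.asarray(p,float)-m['eye'])@m['M']; x,y,z=q[:,0],-q[:,1],-q[:,2]
    if m['fish']:
        r=np.hypot(x,y); t=np.arctan2(r,z); k=t/np.maximum(r,1e-9); x,y=x*k,y*k
    else: x,y=x/z,y/z
    return np.c_[x*m['f']+m['cx'],y*m['f']+m['cy']]
def atz(m,uv,z):
    d=ray(m,uv); return m['eye']+d*(z-m['eye'][2])/d[2]
def tri(obs):
    A=np.zeros((3,3));b=np.zeros(3)
    for m,uv in obs:
        d=ray(m,uv);P=np.eye(3)-np.outer(d,d);A+=P;b+=P@m['eye']
    p=np.linalg.solve(A,b); return p,[np.round(proj(m,p)[0]-uv,1) for m,uv in obs]
def crop(src,dst,x0,y0,x1,y1,s):
    im=cv2.imread(src)[y0:y1,x0:x1]; cv2.imwrite(dst,cv2.resize(im,None,fx=s,fy=s,interpolation=cv2.INTER_CUBIC))
E
python3 - <<'E'
from h import *
crop('pics/scene0.png','pics/sA.png',200,150,400,350,3)
crop('pics/scene0.png','pics/sB.png',100,250,250,400,4)
crop('pics/side0.png','pics/dA.png',120,120,320,270,4)
crop('pics/side0.png','pics/dB.png',280,140,480,380,2.5)
E
```

```text
(no output)
```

View pics/sA.png

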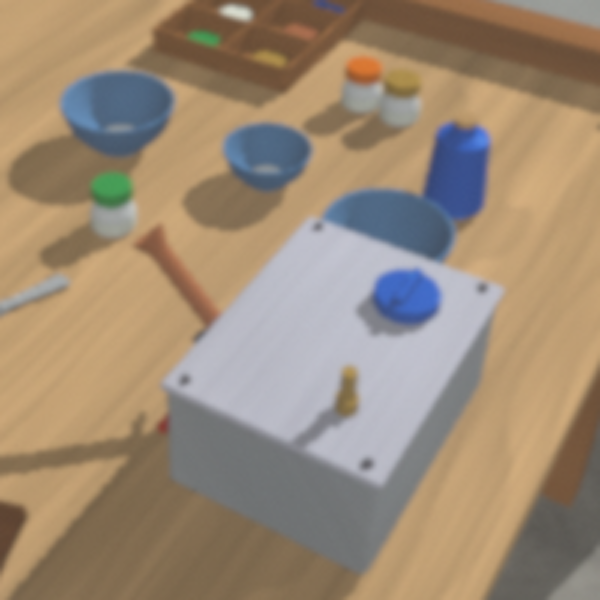

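View pics/sB.png

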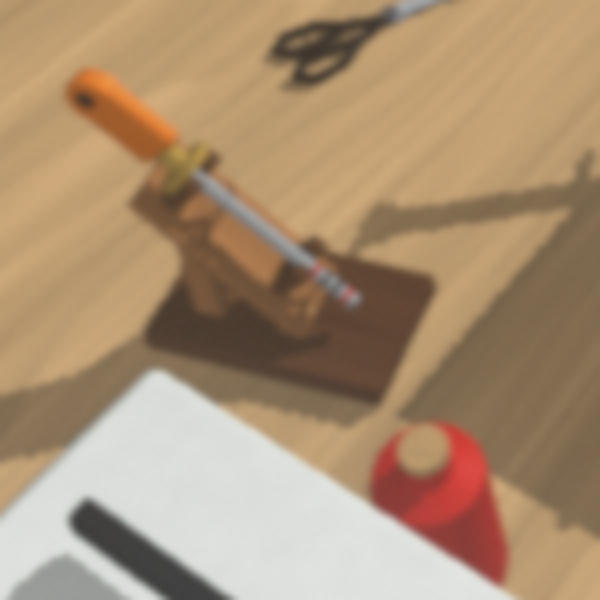

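View pics/dA.png

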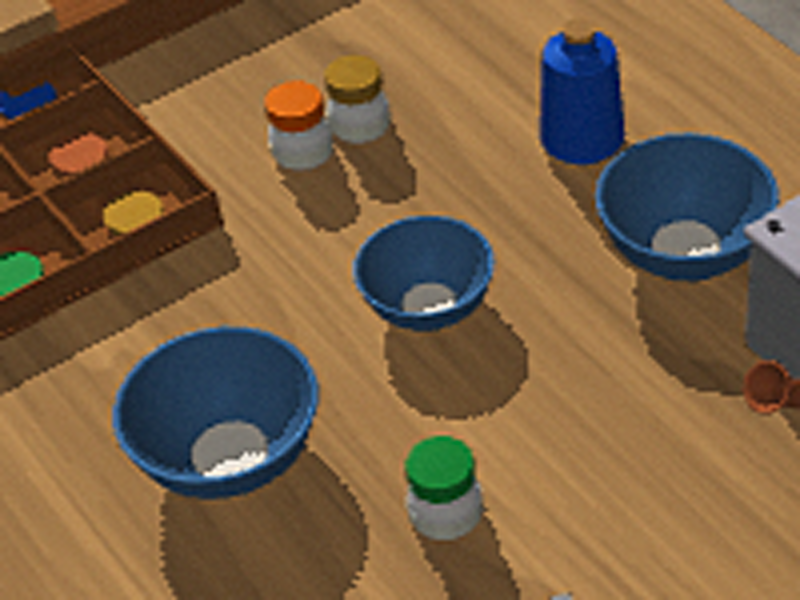

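View pics/dB.png

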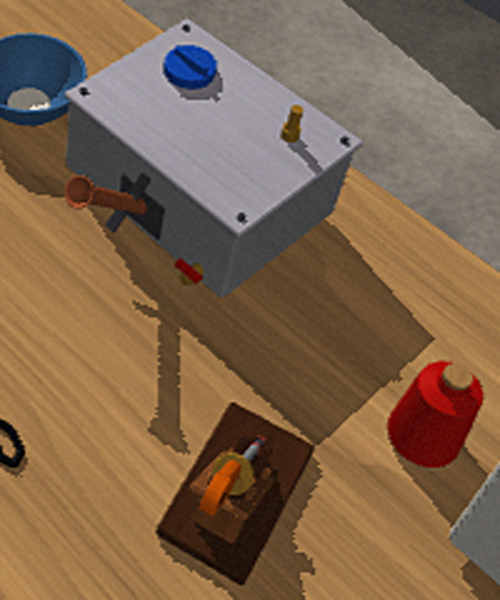

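Middle bowl confirmed as the smallest (side rim about 34 px across, against 50 and 45). Next I'll measure poses.

```bash
cat > m1.py <<'E'
from h import *
s=cm('scene'); d=cm('side')
SA=lambda x,y:np.array([200+x/3,150+y/3]); SB=lambda x,y:np.array([100+x/4,250+y/4])
DA=lambda x,y:np.array([120+x/4,120+y/4]); DB=lambda x,y:np.array([280+x/2.5,140+y/2.5])
np.set_printoptions(precision=4,suppress=True)
print('pot tri',tri([(s,SA(268,155)),(d,DA(424,265))]), atz(s,SA(268,155),.045),atz(d,DA(424,265),.045))
print('bigpots',[ (atz(s,SA(*a),.06),atz(d,DA(*b),.06)) for a,b in [((118,110),(217,405)),((389,225),(687,200))]])
print('mouth tri',tri([(s,SA(151,237)),(d,DB(78,192))]),atz(s,SA(151,237),.147),atz(d,DB(78,192),.147))
C=[]
for a,b in [((312,218),(68,98)),((505,290),(187,20)),((383,490),(361,145)),((165,384),(238,236))]:
    pa,pb=atz(s,SA(*a),.126),atz(d,DB(*b),.126); C.append((pa,pb)); print('lid',pa[:2],pb[:2])
print('rodtip',tri([(s,SB(352,298)),(d,DB(262,438))]))
print('collar',tri([(s,SB(183,166)),(d,DB(232,475))]))
print('handle end',tri([(s,SB(85,82)),(d,DB(212,510))]))
print('rest base side',[atz(d,DB(*p),.016)[:2] for p in [(233,403),(315,447),(243,577),(158,529)]])
print('rest base scene',[atz(s,SB(*p),.016)[:2] for p in [(434,282),(378,390),(148,335)]])
for n,a,b,h in [('gold',(401,80),(352,78),.055),('coral',(364,68),(295,105),.055),('teal',(112,187),(440,468),.055)]:
    print(n,atz(s,SA(*a),h)[:2],atz(d,DA(*b),h)[:2])
print('cone red',atz(d,DB(440,385),.1), 'cone blue',atz(d,DA(580,35),.114))
E
python3 m1.py
```

```text
pot tri (array([0.5528, 0.2821, 0.036 ]), [array([ 0.4, -0.6]), array([0.2, 0.9])]) [0.5593 0.2669 0.045 ] [0.5498 0.2776 0.045 ]
bigpots [(array([0.3834, 0.2353, 0.06  ]), array([0.3674, 0.2482, 0.06  ])), (array([0.7285, 0.2074, 0.06  ]), array([0.7242, 0.197 , 0.06  ]))]
mouth tri (array([ 0.5987, -0.0149,  0.1424]), [array([-0.2,  0.2]), array([-0.1, -0.3])]) [ 0.6018 -0.0186  0.147 ] [ 0.5954 -0.0184  0.147 ]
lid [0.6948 0.1014] [0.6867 0.0946]
lid [0.8762 0.1007] [0.8705 0.1001]
lid [ 0.8778 -0.1418] [ 0.8673 -0.1428]
lid [ 0.6946 -0.1383] [ 0.6864 -0.1415]
rodtip (array([ 0.595 , -0.2715,  0.0352]), [array([-0.2,  0.2]), array([-0.1, -0.3])])
collar (array([ 0.5073, -0.2972,  0.1192]), [array([-0.4,  0.4]), array([-0.3, -0.5])])
handle end (array([ 0.4548, -0.3124,  0.1652]), [array([-2.2,  1.9]), array([-1.6, -3. ])])
rest base side [array([ 0.6116, -0.2259]), array([ 0.6353, -0.3046]), array([ 0.495 , -0.3429]), array([ 0.47  , -0.2673])]
rest base scene [array([ 0.6171, -0.2262]), array([ 0.637 , -0.3005]), array([ 0.5005, -0.3431])]
gold [0.6237 0.4697] [0.6183 0.4677]
coral [0.575  0.4714] [0.5676 0.4692]
teal [0.4574 0.1195] [0.4496 0.1178]
cone red [ 0.7167 -0.3531  0.1   ] cone blue [0.7406 0.3378 0.114 ]
```

Request:
carry_out(
  moves=[
    [-0.35,0.35,0,0,1],
    [-0.7,0.7,0,-0.05,1],
    [-1,1,0,-0.1,1],
    [-1,1,0,-0.1,1],
  ],
)

```text
clock: 0.55
eef_pos: [0.2549, 0.3203, 0.2561]
tool_rot: [0.795, 0.607, -0.001, 0.001]
ft_force: [0.5, 0.8, 0.4]
grip_width: 0.0855
```

```bash
python3 -c "
from h import *
o=bot.get_obs();print(o['clock'],o['joint_pos'],o['eef_pos'],R.from_quat(o['tool_rot']).as_matrix())"
```

```text
0.55 [ 8.99508674e-01  6.27998043e-02 -2.08154971e-01  1.30219807e+00
 -1.24684007e-03  1.16645869e+00] [0.25486966 0.32029394 0.25607818] [[ 2.63788650e-01  9.64580380e-01 -4.89436537e-04]
 [ 9.64576844e-01 -2.63789013e-01 -2.62072791e-03]
 [-2.65701071e-03  2.19219126e-04 -9.99996446e-01]]
```

Request:
carry_out(
  moves=[
    [-0.4,0.28,0,0,1],
    [-0.8,0.56,0,0,1],
    [-1,0.7,0,0,1],
  ],
)

```text
clock: 0.85
eef_pos: [0.2961, 0.2078, 0.2562]
tool_rot: [0.794, 0.608, -0.0, 0.0]
ft_force: [0.3, 0.4, 0.4]
grip_width: 0.0855
```

Request:
carry_out(
  moves=[
    [-0.4,0.28,0,0,1],
    [-0.8,0.56,0,0,1],
    [-1,0.7,0,0,1],
  ],
)

```text
clock: 1.15
eef_pos: [0.3382, 0.0929, 0.2564]
tool_rot: [0.794, 0.607, 0.0, 0.0]
ft_force: [0.3, 1.0, -0.1]
grip_width: 0.0851
```

Request:
carry_out(
  moves=[
    [-0.4,0.28,0,0,1],
    [-0.8,0.56,0,0,1],
    [-1,0.7,0,0,1],
  ],
)

```text
clock: 1.45
eef_pos: [0.3804, -0.0222, 0.2563]
tool_rot: [0.795, 0.607, 0.0, 0.0]
ft_force: [-0.6, 0.6, -0.6]
grip_width: 0.0853
```

Request:
carry_out(
  moves=[
    [-0.4,0.28,0,0,1],
    [-0.8,0.56,0,0,1],
    [-1,0.7,0,0,1],
  ],
)

```text
clock: 1.75
eef_pos: [0.4223, -0.1373, 0.256]
tool_rot: [0.795, 0.607, 0.0, 0.001]
ft_force: [0.5, 1.0, 0.4]
grip_width: 0.0854
```

Request:
carry_out(
  moves=[
    [-0.4,0.28,0,0,1],
    [-0.8,0.56,0,0,1],
    [-1,0.7,0,0,1],
  ],
)

```text
clock: 2.05
eef_pos: [0.4639, -0.2523, 0.2556]
tool_rot: [0.794, 0.607, 0.0, 0.0]
ft_force: [-0.4, 0.5, 0.3]
grip_width: 0.0853
```

Request:
carry_out(
  moves=[
    [-0.2,0.15,0,-0.09,1],
    [-0.4,0.3,0,-0.18,1],
    [-0.45,0.3,0,-0.27,1],
    [-0.45,0.3,0,-0.35,1],
    [-0.45,0.3,0,-0.35,1],
    [-0.45,0.3,0,-0.35,1],
  ],
)

```text
clock: 2.65
eef_pos: [0.4801, -0.3001, 0.2559]
tool_rot: [0.6, 0.8, 0.0, -0.0]
ft_force: [-0.5, 0.4, 0.9]
grip_width: 0.0851
```

```bash
python3 -c "
from h import *
o=bot.get_obs();print(o['clock'],o['joint_pos'],o['eef_pos'],R.from_quat(o['tool_rot']).as_matrix())
m=cm('wrist');im=imaging.camera('wrist')
import pickle;pickle.dump(m,open('w1.pkl','wb'))
cv2.imwrite('pics/w1.png',im[:,:,::-1]);print(m)"
```

```text
2.65 [-5.58740196e-01  3.73949084e-01  1.89058093e-01  1.38641932e+00
  1.91867035e-04 -8.43520805e-01] [ 0.48012628 -0.30010998  0.25591801] [[-2.80946770e-01  9.59723294e-01 -3.34108476e-04]
 [ 9.59723216e-01  2.80946899e-01  4.35161933e-04]
 [ 5.11501784e-04 -1.98394321e-04 -9.99999850e-01]]
{'fovy': 65.70646984690485, 'cx': 283.4186793469013, 'cy': 205.8868456503006, 'eye': array([ 0.41248517, -0.32095914,  0.37379909]), 'rotation': array([-0.08271679, -0.11102813,  0.79217962,  0.59437542]), 'f': np.float64(325.19226210127806), 'fish': True, 'M': array([[-2.79751596e-01, -9.23336403e-01, -2.63037890e-01],
       [ 9.60071964e-01, -2.68781240e-01, -7.75787883e-02],
       [ 9.31669047e-04, -2.74238094e-01,  9.61661375e-01]])}
```

View pics/w1.png

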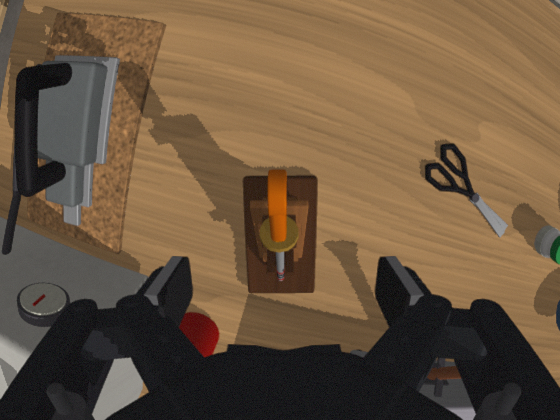

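Run:
```python
from h import *; import pickle
crop('pics/w1.png','pics/w1c.png',230,150,330,310,5)
```

```text
(no output)
```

View pics/w1c.png

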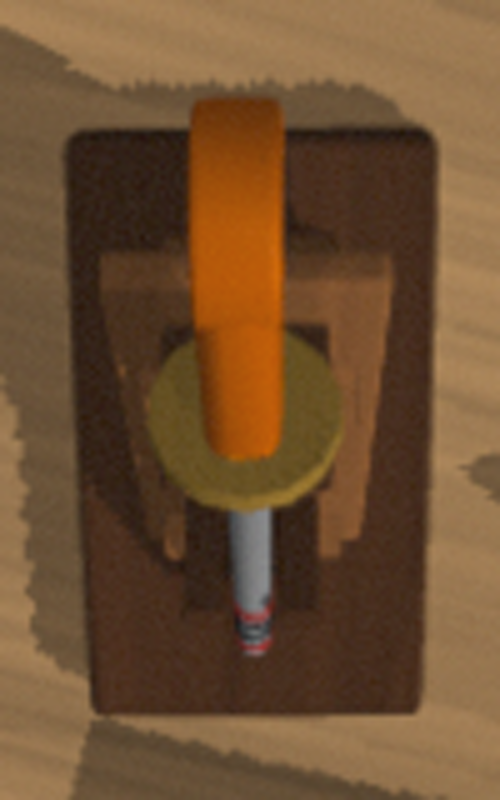

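Run:
```python
from h import *; import pickle
m=pickle.load(open('w1.pkl','rb')); np.set_printoptions(precision=4,suppress=True)
W=lambda x,y:(230+x/5,150+y/5)
T=np.array([0.48013,-0.30011]); X=np.array([-.2809,.9597]);Y=np.array([.9597,.2809])
for n,p,z in [('handle end',(237,112),.178),('handle mid tab',(237,220),.155),('collar top',(245,417),.1222),('tip',(256,648),.0296),
  ('b1',(67,133),.016),('b2',(437,133),.016),('b3',(420,712),.016),('b4',(95,712),.016)]:
    q=atz(m,W(*p),z); print(n,q, (q[:2]-T)@X,(q[:2]-T)@Y)
```

```text
handle end [ 0.4467 -0.3146  0.178 ] -0.004540469130232996 -0.03620068533684315
handle mid tab [ 0.4653 -0.3097  0.155 ] -0.005038235506025514 -0.01695150303864539
collar top [ 0.505  -0.2976  0.1222] -0.004540066429517715 0.024610962274337348
tip [ 0.5956 -0.27    0.0296] -0.0035756651565795805 0.11925614410057914
b1 [ 0.4901 -0.3449  0.016 ] -0.045729799631303046 -0.0030360631840219824
b2 [ 0.4669 -0.265   0.016 ] 0.03738825179932985 -0.0028736663485622567
b3 [ 0.6096 -0.2226  0.016 ] 0.03805405696449404 0.14601028412921363
b4 [ 0.6328 -0.3021  0.016 ] -0.044847346736771224 0.1459651125224401
```

Request:
carry_out(
  moves=[
    [-0.043,-0.025,0.2,0,1],
    [-0.043,-0.025,0.4,0,1],
    [-0.043,-0.025,0.6,0,0.5],
    [-0.043,-0.025,0.8,0,0],
    [-0.043,-0.025,1.0,0,-0.3],
    [-0.043,-0.025,1.0,0,-0.3],
    [-0.043,-0.025,1.0,0,-0.3],
  ],
)

```text
clock: 3.4
eef_pos: [0.4786, -0.305, 0.1565]
tool_rot: [0.599, 0.801, -0.0, -0.0]
ft_force: [0.8, -0.1, -0.1]
grip_width: 0.0296
```

```bash
python3 -c "
from h import *
o=bot.get_obs();print(o['clock'],o['eef_pos'],o['ft_force'],o['grip_width'])
for n in ['wrist','side']:
  im=imaging.camera(n);cv2.imwrite('pics/%s2.png'%n,im[:,:,::-1])
crop('pics/wrist2.png','pics/w2c.png',130,130,430,350,2.6)
crop('pics/side2.png','pics/d2c.png',300,250,460,400,4)
"
```

```text
3.4 [ 0.47863231 -0.30498391  0.156524  ] [ 0.8311568  -0.12700809 -0.06783281] 0.029590463965377675
```

View pics/w2c.png

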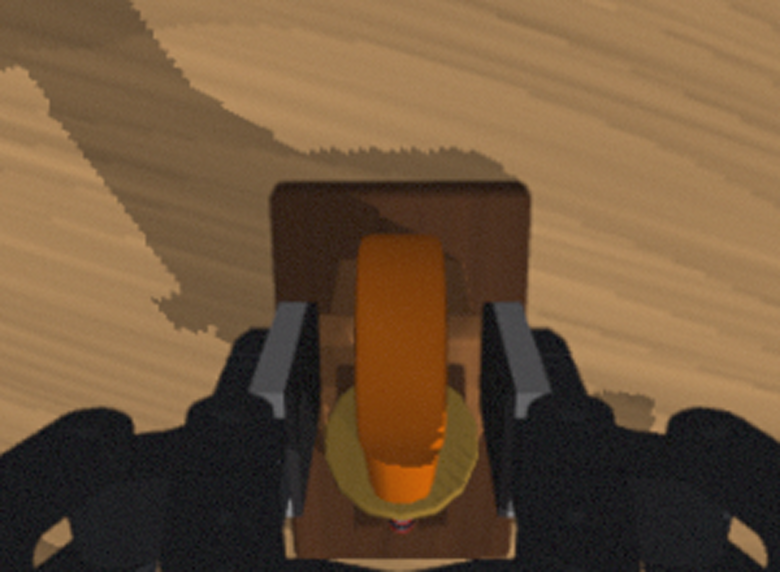

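View pics/d2c.png

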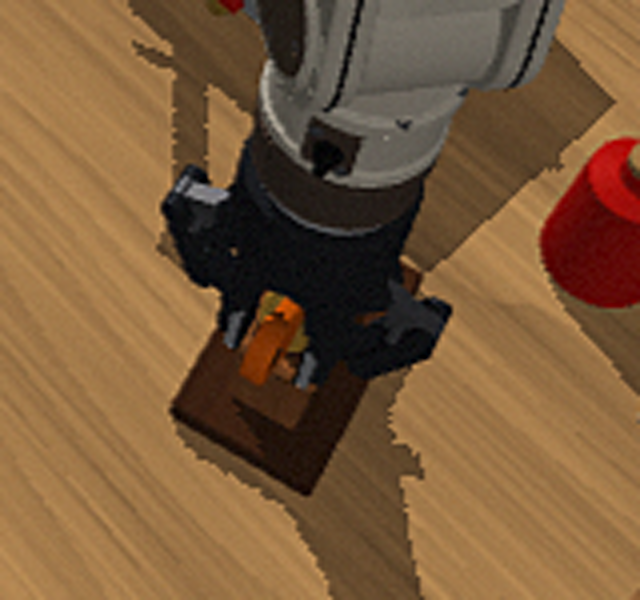

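Request:
carry_out(
  moves=[
    [0,0,0.025,0,-0.3],
    [0,0,0.025,0,-0.6],
    [0,0,0.025,0,-1],
    [0,0,0.025,0,-1],
    [0,0,0.025,0,-1],
    [0,0,0.025,0,-1],
  ],
)

```text
clock: 4.1
eef_pos: [0.4788, -0.3055, 0.1544]
tool_rot: [0.599, 0.801, 0.0, 0.0]
ft_force: [-0.2, 1.0, 4.1]
grip_width: 0.011
```

```bash
python3 -c "
from h import *
o=bot.get_obs();print(o['clock'],o['eef_pos'],o['ft_force'],o['grip_width'])
im=imaging.camera('wrist');cv2.imwrite('pics/w3.png',im[:,:,::-1])
crop('pics/w3.png','pics/w3c.png',130,130,430,350,2.6)
"
```

```text
4.1 [ 0.47878852 -0.30549543  0.15437018] [-0.23049793  0.97436982  4.08841768] 0.010991728457312184
```

View pics/w3c.png

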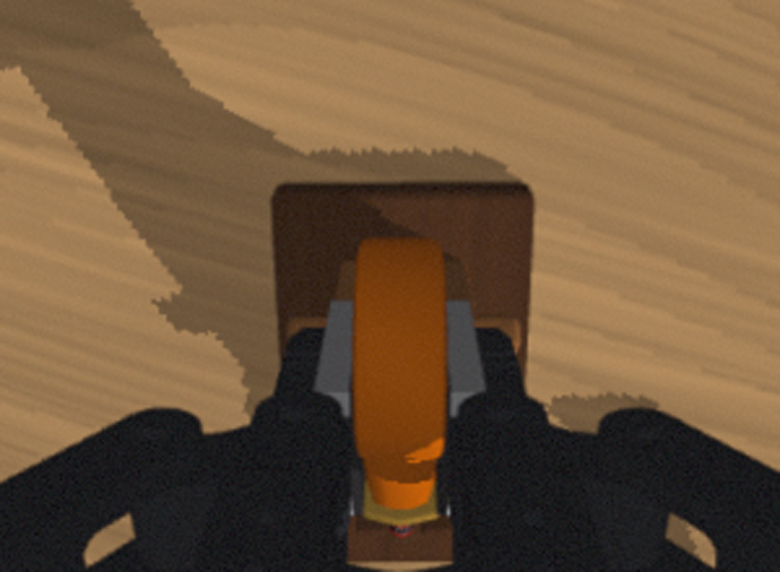

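Request:
carry_out(
  moves=[
    [0,0,-0.05,0,-1],
    [0,0,-0.15,0,-1],
    [0,0,-0.35,0,-1],
    [0,0,-0.55,0,-1],
    [0,0,-0.75,0,-1],
    [0,0,-0.95,0,-1],
    [0,0,-1,0,-1],
    [0,0,-1,0,-1],
  ],
)

```text
clock: 4.95
eef_pos: [0.479, -0.3056, 0.2547]
tool_rot: [0.599, 0.801, 0.0, 0.001]
ft_force: [0.6, -0.5, -0.7]
grip_width: 0.0116
```

Request:
carry_out(
  moves=[
    [0,0,-0.2,0,-1],
    [0,0,-0.4,0,-1],
    [0,0,-0.6,0,-1],
    [0,0,-0.7,0,-1],
    [0,0,-0.7,0,-1],
  ],
)

```text
clock: 5.45
eef_pos: [0.4789, -0.3055, 0.3243]
tool_rot: [0.599, 0.801, 0.0, 0.001]
ft_force: [1.0, 0.9, -0.3]
grip_width: 0.0118
```

```bash
python3 -c "
from h import *
o=bot.get_obs();print(o['clock'],o['joint_pos'],o['eef_pos'],o['ft_force'],o['grip_width'])
for n in ['wrist','side','scene']:
  im=imaging.camera(n);cv2.imwrite('pics/%s4.png'%n,im[:,:,::-1])
crop('pics/wrist4.png','pics/w4c.png',130,130,430,350,2.6)
crop('pics/side4.png','pics/d4c.png',300,180,500,330,4)
crop('pics/scene4.png','pics/s4c.png',80,180,230,330,4)
"
```

```text
5.45 [-5.67840003e-01  3.65031095e-01  3.51439585e-01  1.55584945e+00
 -1.00102819e-05 -8.54890768e-01] [ 0.47893089 -0.30552546  0.32427783] [ 0.98487416  0.85007148 -0.30465027] 0.011776681124053216
```

View pics/w4c.png

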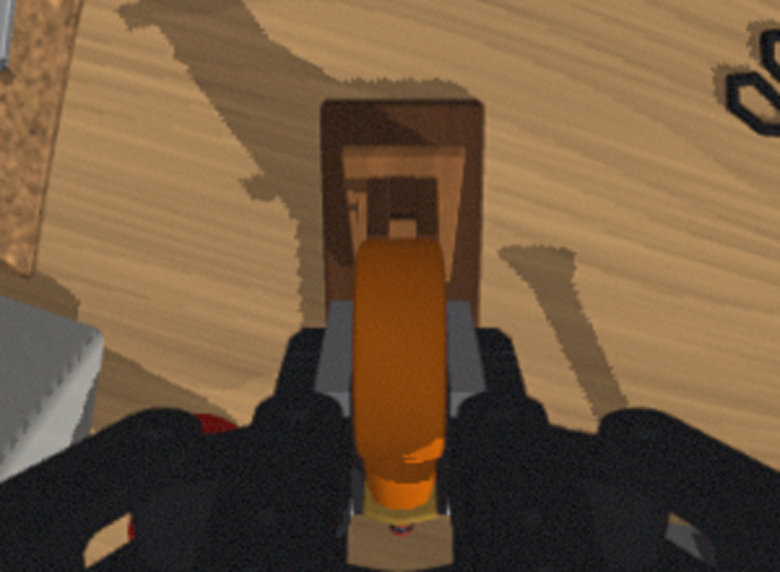

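View pics/d4c.png

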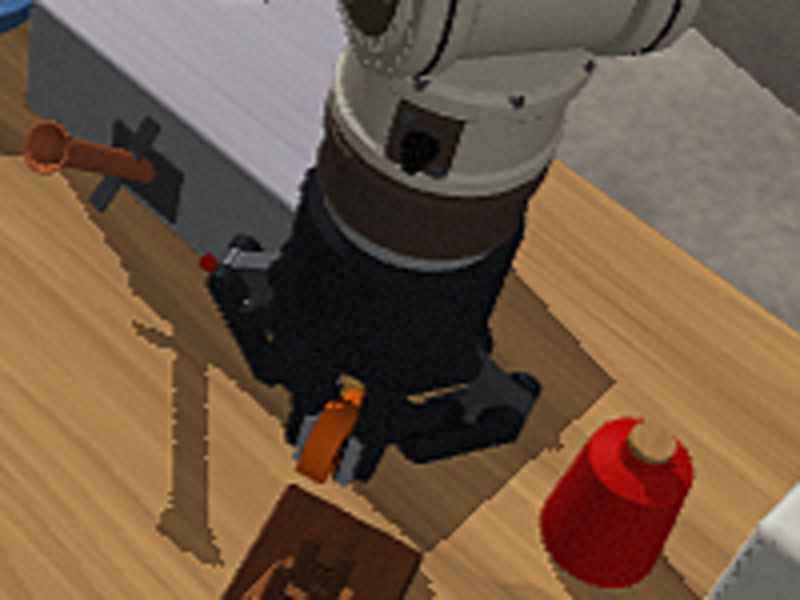

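View pics/s4c.png

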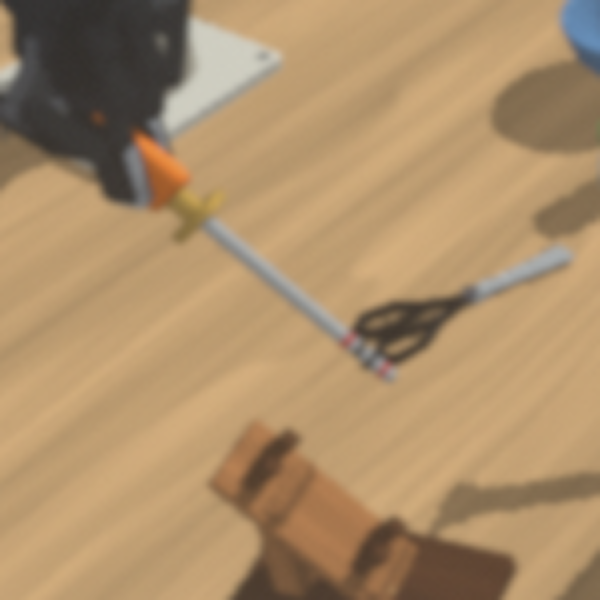

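```bash
cat > rod.py <<'E'
from h import *
# rod points in tool frame (tip along +y +z)
c=np.sqrt(.5)
G=np.array([0,-0.0005,0.006]); U=np.array([0,c,c])  # towards tip
PT={'grip':G,'collar':G+.043*U,'tip':G+.168*U}
def pts(o):
    M=R.from_quat(o['tool_rot']).as_matrix(); return {k:o['eef_pos']+M@v for k,v in PT.items()}
E
python3 - <<'E'
from rod import *
np.set_printoptions(precision=4,suppress=True)
o=bot.get_obs(); P=pts(o); s=cm('scene')
for k in P: print(k,P[k],proj(s,P[k]))
S=lambda x,y:(80+x/4,180+y/4)
print('obs collar',S(197,212),'tip',S(390,373), 'collar edge on')
E
```

```text
grip [ 0.4777 -0.3051  0.3161] [[112.2173 219.5524]]
collar [ 0.5068 -0.2965  0.2857] [[129.4821 234.2716]]
tip [ 0.5913 -0.2713  0.1971] [[176.7771 274.5936]]
obs collar (129.25, 233.0) tip (177.5, 273.25) collar edge on
```

Request:
carry_out(
  moves=[
    [0.25,0.25,0,0,-1],
    [0.5,0.5,0,0,-1],
    [0.75,0.75,0,0,-1],
    [1,1,0,0,-1],
  ],
)

```text
clock: 6.0
eef_pos: [0.5461, -0.1799, 0.3222]
tool_rot: [0.599, 0.801, -0.0, -0.001]
ft_force: [0.0, -0.7, -1.2]
grip_width: 0.0114
```

Request:
carry_out(
  moves=[
    [0.25,0.25,0,0,-1],
    [0.5,0.5,0,0,-1],
    [0.75,0.75,0,0.06,-1],
    [1,1,0,0.12,-1],
    [1,1,0,0.18,-1],
  ],
)

```text
clock: 6.5
eef_pos: [0.6149, -0.0525, 0.3212]
tool_rot: [0.705, 0.709, -0.0, -0.002]
ft_force: [0.6, -1.1, -0.5]
grip_width: 0.0109
```

Request:
carry_out(
  moves=[
    [0.25,0.05,0,0,-1],
    [0.3,0.08,0,0,-1],
    [0.3,0.1,0,0,-1],
    [0.3,0.1,0,0,-1],
    [0.3,0.1,0,0,-1],
  ],
)

```text
clock: 7.0
eef_pos: [0.6235, -0.0278, 0.3235]
tool_rot: [0.706, 0.708, -0.0, -0.0]
ft_force: [-0.3, 0.5, -0.7]
grip_width: 0.0112
```

```bash
python3 -c "
from h import *
o=bot.get_obs();print(o['clock'],o['joint_pos'],o['eef_pos'],o['tool_rot'],o['ft_force'],o['grip_width'])
import pickle;pickle.dump((o,cm('wrist')),open('w5.pkl','wb'))
im=imaging.camera('wrist');cv2.imwrite('pics/w5.png',im[:,:,::-1])
"
```

```text
7.0 [-4.43819072e-02  4.93937000e-01  5.45952502e-01  1.62348565e+00
 -3.12732703e-04 -4.76287188e-02] [ 0.62345179 -0.02777534  0.32347638] [ 7.05957843e-01  7.08253759e-01 -3.42558784e-04 -1.43569432e-04] [-0.33361456  0.49408657 -0.65083365] 0.011235253524236797
```

View pics/w5.png

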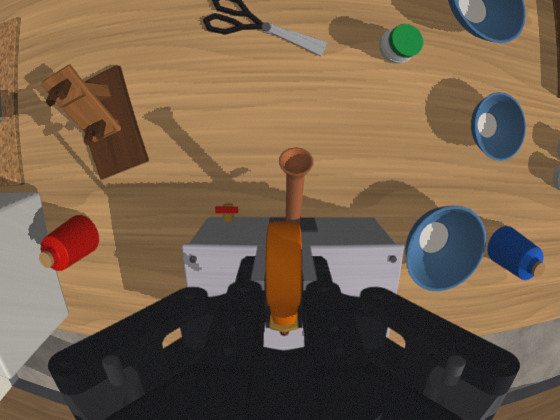

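```bash
python3 -c "
from h import *
crop('pics/w5.png','pics/w5a.png',255,130,335,230,6)
crop('pics/w5.png','pics/w5b.png',455,80,540,170,6)
crop('pics/w5.png','pics/w5d.png',170,200,420,350,3)
"
```

```text
(no output)
```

View pics/w5a.png

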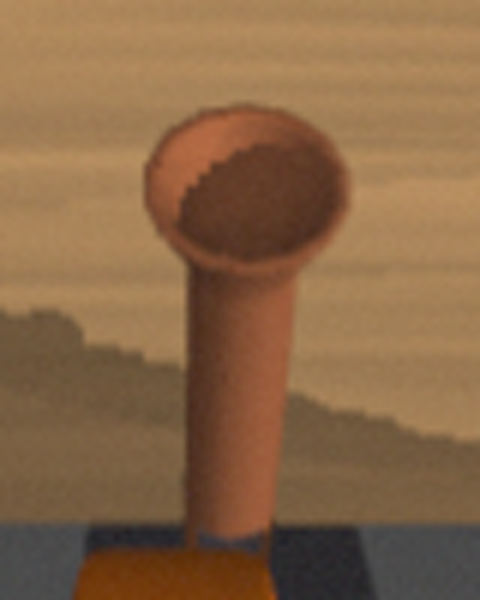

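View pics/w5b.png

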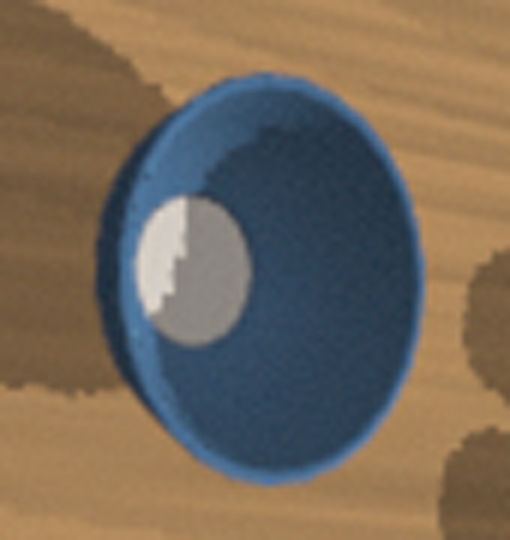

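View pics/w5d.png

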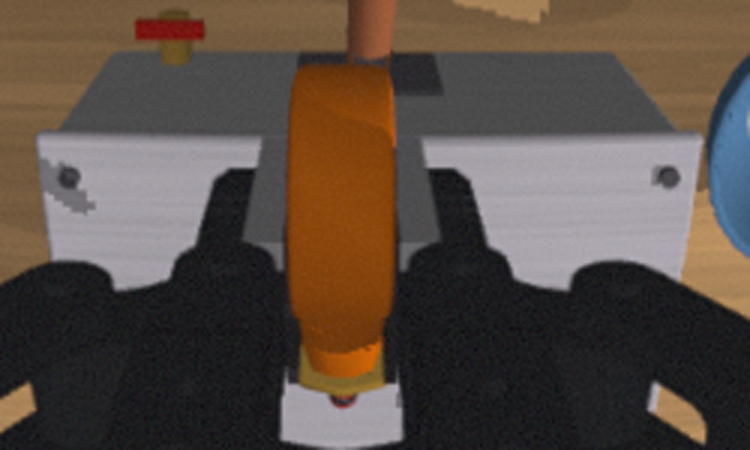

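```bash
cat > m5.py <<'E'
from rod import *; import pickle
from scipy.optimize import least_squares
np.set_printoptions(precision=4,suppress=True)
o,m=pickle.load(open('w5.pkl','rb'))
A=lambda x,y:np.array([255+x/6,130+y/6]);B=lambda x,y:np.array([455+x/6,80+y/6]);D=lambda x,y:np.array([170+x/3,200+y/3])
print('mouth at z',atz(m,A(247,189),.147), 'w/ scene,side:')
s=cm('scene');d=cm('side')
sm=np.array([250.33,229])-[0.7,-1.3]; dm=np.array([311.2,216.8])
print('tri all',tri([(m,A(247,189)),(s,sm),(d,dm)]))
print('tri w+s',tri([(m,A(247,189)),(s,sm)]),'w+d',tri([(m,A(247,189)),(d,dm)]))
P=np.array([atz(m,B(*p),.045) for p in [(120,270),(424,290),(268,73),(275,485),(168,128),(170,420),(390,160),(395,400)]])
f=least_squares(lambda v:np.hypot(P[:,0]-v[0],P[:,1]-v[1])-v[2],[.55,.27,.05]); print('pot',f.x,f.fun)
ps=np.array([289.3,201.7])-[.7,-1.3]
print('pot scene corr',atz(s,ps,.045))
L=atz(m,D(38,135),.126);Rr=atz(m,D(701,135),.126); print('lid',L,Rr,'yaw',np.degrees(np.arctan2(-(Rr-L)[0],(Rr-L)[1])),'mid',(L+Rr)/2, np.linalg.norm(L-Rr))
# tube axis yaw: mouth fixed, point on tube centre line at lower pixel
low=A(230,530)
M0=atz(m,A(247,189),.147)
f=least_squares(lambda v:[ (proj(m,M0+v[1]*np.array([np.cos(v[0])*c,np.sin(v[0])*c,-c]))[0]-low)[i] for i in (0,1)],[0,.1]); print('tube yaw',np.degrees(f.x[0]),f.x[1])
E
python3 m5.py; python3 -c "
from h import *
o=bot.get_obs();x=R.from_quat(o['tool_rot']).as_matrix()[:,0];print(np.degrees(np.arctan2(x[1],x[0])))"
```

```text
mouth at z [ 0.5947 -0.0175  0.147 ] w/ scene,side:
tri all (array([ 0.5974, -0.0166,  0.1409]), [array([0.7, 1.9]), array([-0.2, -0.5]), array([-0. ,  0.8])])
tri w+s (array([ 0.5967, -0.0165,  0.1387]), [array([0.7, 0.8]), array([-0.4,  0.1])]) w+d (array([ 0.5952, -0.0178,  0.1466]), [array([-0.4,  0.5]), array([-0.2,  0. ])])
pot [0.5484 0.2809 0.0488] [ 0.0004  0.0002  0.0005  0.0007 -0.     -0.0011 -0.0009  0.0001]
pot scene corr [0.561  0.2591 0.045 ]
lid [ 0.6872 -0.1383  0.126 ] [0.6874 0.1036 0.126 ] yaw -0.04907775880264424 mid [ 0.6873 -0.0174  0.126 ] 0.24195819342792252
tube yaw 0.40940827234667676 0.11425547892363251
90.17430339250748
```

Request:
carry_out(
  moves=[
    [0.25,-0.16,0,0,-1],
    [0.5,-0.32,0,0,-1],
    [0.75,-0.48,0,0,-1],
    [1,-0.63,0,0,-1],
  ],
)

```text
clock: 7.45
eef_pos: [0.5594, 0.0728, 0.3241]
tool_rot: [0.706, 0.708, 0.0, 0.0]
ft_force: [0.6, 0.6, -1.1]
grip_width: 0.0108
```

Request:
carry_out(
  moves=[
    [0.25,-0.16,0,0,-1],
    [0.5,-0.32,0,0,-1],
    [0.75,-0.48,0,0,-1],
    [1,-0.63,0,0,-1],
  ],
)

```text
clock: 7.85
eef_pos: [0.496, 0.1727, 0.3242]
tool_rot: [0.706, 0.708, 0.0, 0.0]
ft_force: [0.8, -0.4, -1.5]
grip_width: 0.0119
```

Request:
carry_out(
  moves=[
    [0.25,-0.16,0,0,-1],
    [0.5,-0.32,0,0,-1],
    [0.75,-0.48,0,0,-1],
    [1,-0.63,0,0,-1],
    [1.0,-0.63,0.2,0,-1],
    [1.0,-0.63,0.4,0,-1],
    [1.0,-0.63,0.6,0,-1],
    [1.0,-0.63,0.6,0,-1],
    [1.0,-0.63,0.6,0,-1],
  ],
)

```text
clock: 8.75
eef_pos: [0.4335, 0.2719, 0.2642]
tool_rot: [0.706, 0.708, -0.0, -0.0]
ft_force: [0.5, -0.2, 0.6]
grip_width: 0.0113
```

```bash
python3 -c "
from rod import *
np.set_printoptions(precision=4,suppress=True)
o=bot.get_obs();print(o['clock'],o['eef_pos'],o['tool_rot'],o['ft_force'],o['grip_width'],pts(o))
im=imaging.camera('scene');cv2.imwrite('pics/s6.png',im[:,:,::-1])
im=imaging.camera('side');cv2.imwrite('pics/d6.png',im[:,:,::-1])
crop('pics/s6.png','pics/s6c.png',220,120,340,240,5)
crop('pics/d6.png','pics/d6c.png',120,80,320,230,4)
s=cm('scene');print((proj(s,pts(o)['tip'])-[220,120])*5,(proj(s,[.549,.280,.045])-[220,120])*5)
"
```

```text
8.75 [0.4335 0.2719 0.2642] [ 0.7059  0.7083 -0.0001 -0.    ] [ 0.538  -0.1991  0.5983] 0.011330264167275566 {'grip': array([0.433 , 0.2718, 0.2582]), 'collar': array([0.4634, 0.2719, 0.2278]), 'tip': array([0.5517, 0.2722, 0.1394])}
[[345.3422 277.2836]] [[342.7376 393.7622]]
```

View pics/s6c.png

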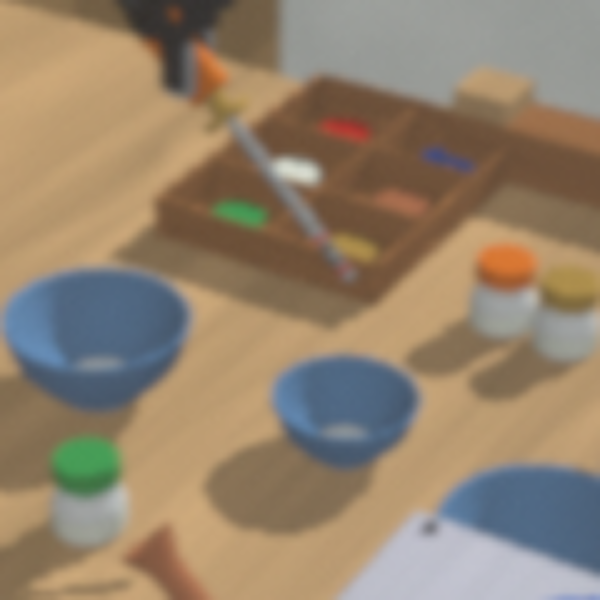

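View pics/d6c.png

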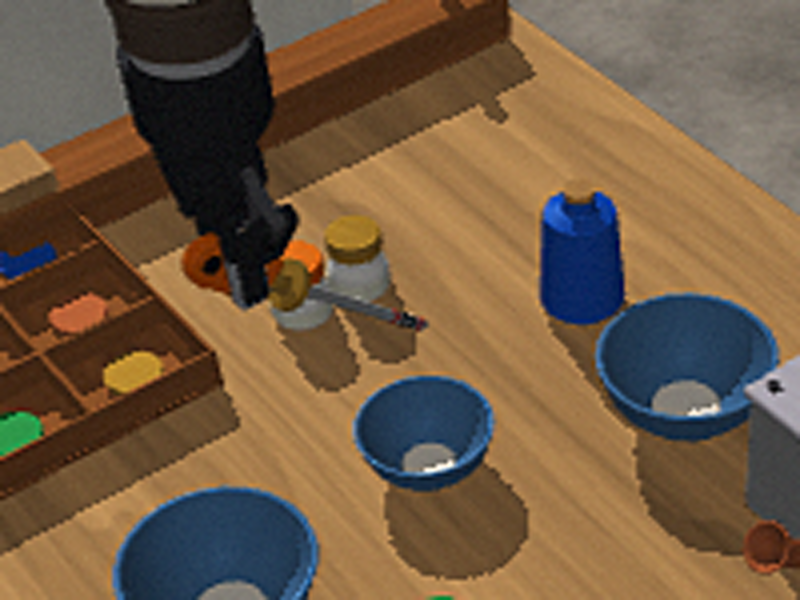

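Request:
carry_out(
  moves=[
    [0.08,0.02,0.1,0,-1],
    [0.08,0.02,0.35,0,-1],
    [0.08,0.02,0.6,0,-1],
    [0.08,0.02,0.85,0,-1],
    [0.08,0.02,0.95,0,-1],
    [0.08,0.02,0.95,0,-1],
    [0.08,0.02,0.95,0,-1],
  ],
)

```text
clock: 9.55
eef_pos: [0.4359, 0.2809, 0.1696]
tool_rot: [0.706, 0.709, 0.001, 0.0]
ft_force: [-0.0, 1.2, -0.5]
grip_width: 0.0112
```

```bash
python3 -c "
from rod import *
np.set_printoptions(precision=4,suppress=True)
o=bot.get_obs();print(o['clock'],o['eef_pos'],o['ft_force'],o['grip_width'],pts(o)['tip'])
im=imaging.camera('scene');cv2.imwrite('pics/s7.png',im[:,:,::-1])
im=imaging.camera('side');cv2.imwrite('pics/d7.png',im[:,:,::-1])
crop('pics/s7.png','pics/s7c.png',220,120,340,240,5)
crop('pics/d7.png','pics/d7c.png',180,120,300,220,6)
"
```

```text
9.55 [0.4359 0.2809 0.1696] [-0.0168  1.2141 -0.4813] 0.011209867235107224 [0.5544 0.2815 0.045 ]
```

View pics/s7c.png

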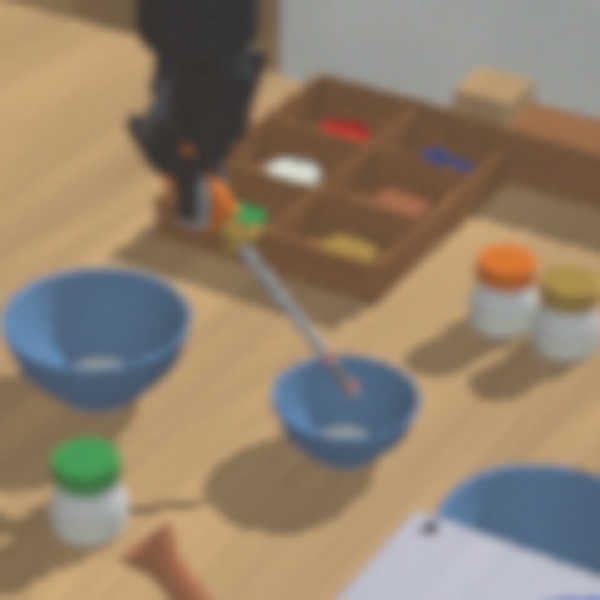

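View pics/d7c.png

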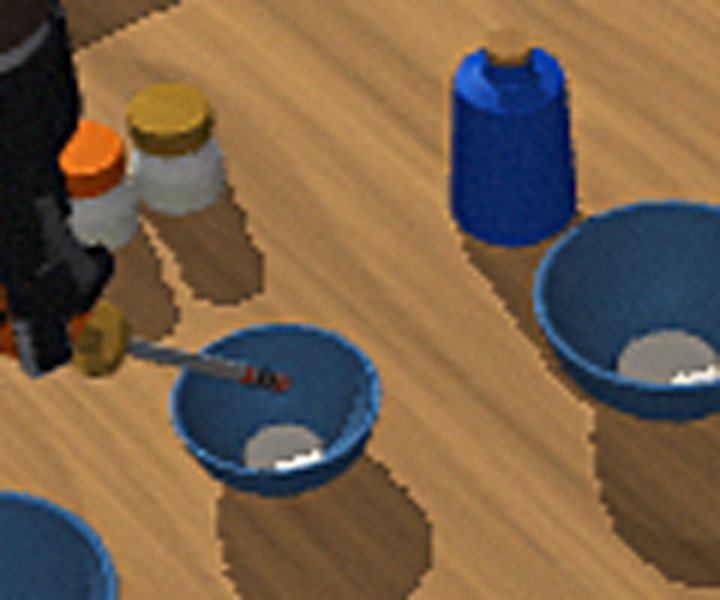

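Request:
carry_out(
  moves=[
    [-0.03,0,0.1,0,-1],
    [-0.03,0,0.2,0,-1],
    [-0.03,0,0.27,0,-1],
    [-0.03,0,0.31,0,-1],
    [-0.03,0,0.31,0,-1],
    [-0.03,0,0.31,0,-1],
    [-0.03,0,0.31,0,-1],
    [-0.03,0,0.31,0,-1],
  ],
)

```text
clock: 10.45
eef_pos: [0.4356, 0.2775, 0.1382]
tool_rot: [0.706, 0.709, 0.0, 0.0]
ft_force: [-0.1, -0.2, -1.2]
grip_width: 0.0112
```

```bash
python3 -c "
from rod import *
np.set_printoptions(precision=4,suppress=True)
o=bot.get_obs();print(o['clock'],o['eef_pos'],o['ft_force'],o['grip_width'],pts(o)['tip'])
im=imaging.camera('side');cv2.imwrite('pics/d8.png',im[:,:,::-1])
crop('pics/d8.png','pics/d8c.png',180,120,300,220,6)
"
```

```text
10.45 [0.4356 0.2775 0.1382] [-0.0542 -0.1937 -1.1788] 0.011162814308299737 [0.5539 0.2781 0.0134]
```

View pics/d8c.png

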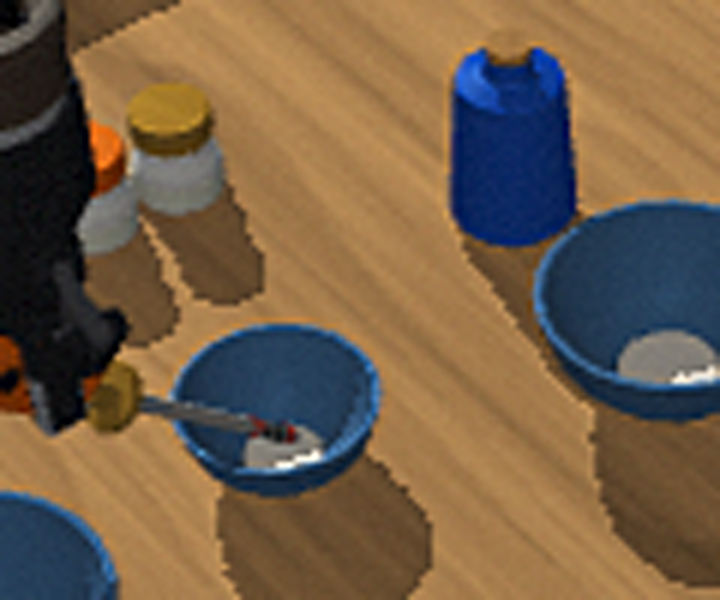

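Request:
carry_out(
  moves=[
    [0,0,0.03,0,-1],
    [0,0,0.03,0,-1],
    [0,0,0.03,0,-1],
    [0,0,-0.1,0,-1],
    [0,0,-0.3,0,-1],
    [0,0,-0.5,0,-1],
    [0,0,-0.75,0,-1],
    [0,0,-1,0,-1],
  ],
)

```text
clock: 11.3
eef_pos: [0.4351, 0.2772, 0.2386]
tool_rot: [0.706, 0.709, -0.0, -0.0]
ft_force: [-0.8, 0.0, -1.2]
grip_width: 0.0113
```

Request:
carry_out(
  moves=[
    [-0.3,0,-0.3,0,-1],
    [-0.6,0,-0.6,0,-1],
    [-0.9,0.03,-0.69,0,-1],
    [-1,0.06,-0.69,0,-1],
  ],
)

```text
clock: 11.7
eef_pos: [0.4425, 0.1757, 0.3092]
tool_rot: [0.706, 0.708, 0.002, 0.001]
ft_force: [0.3, -0.0, -0.9]
grip_width: 0.0113
```

Request:
carry_out(
  moves=[
    [-0.3,0,0,0,-1],
    [-0.6,0,0,0,-1],
    [-0.9,0,0,0,-1],
    [-1,0,0,0,-1],
  ],
)

```text
clock: 12.1
eef_pos: [0.4418, 0.0757, 0.306]
tool_rot: [0.706, 0.708, -0.001, -0.0]
ft_force: [-0.1, 0.7, -1.3]
grip_width: 0.011
```

Request:
carry_out(
  moves=[
    [-0.3,0,0,0,-1],
    [-0.6,0,0,0,-1],
    [-0.8,0,0,0,-1],
    [-0.95,0,0,0,-1],
    [-0.95,0,0,0,-1],
    [-0.95,0,0,0,-1],
  ],
)

```text
clock: 12.7
eef_pos: [0.4426, -0.0171, 0.3063]
tool_rot: [0.706, 0.709, 0.0, -0.001]
ft_force: [0.7, 0.0, -0.5]
grip_width: 0.0113
```

```bash
python3 -c "
from rod import *
np.set_printoptions(precision=4,suppress=True)
o=bot.get_obs();print(o['clock'],o['eef_pos'],o['tool_rot'],o['ft_force'],o['grip_width'],pts(o))
for n in ['scene','side','wrist']:
  im=imaging.camera(n);cv2.imwrite('pics/%s9.png'%n,im[:,:,::-1])
crop('pics/scene9.png','pics/s9c.png',180,160,300,260,6)
crop('pics/side9.png','pics/d9c.png',240,130,360,250,5)
s=cm('scene');d=cm('side');M=np.array([.595,-.0175,.147])
for m,of,k in((s,[180,160],6),(d,[240,130],5)):
  print([(proj(m,q)-of)[0]*k for q in (pts(o)['collar'],pts(o)['tip'],M,M+[.07,0,-.07])])
"
```

```text
12.7 [ 0.4426 -0.0171  0.3063] [ 0.7057  0.7086  0.     -0.0006] [ 0.6907  0.0251 -0.5259] 0.011303696112073588 {'grip': array([ 0.4421, -0.0171,  0.3003]), 'collar': array([ 0.4725, -0.0169,  0.2699]), 'tip': array([ 0.5608, -0.0165,  0.1814])}
[array([160.3121,  81.2718]), array([342.7619, 316.5414]), array([410.2588, 407.3134]), array([548.7157, 586.6137])]
[array([146.5329, 386.2122]), array([300.8074, 420.2714]), array([354.0359, 433.3369]), array([448.6901, 454.2831])]
```

View pics/s9c.png

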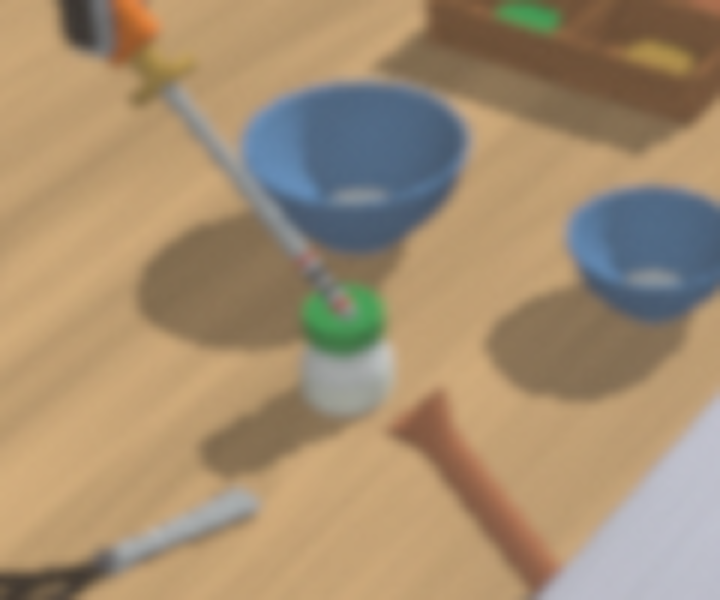

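View pics/d9c.png

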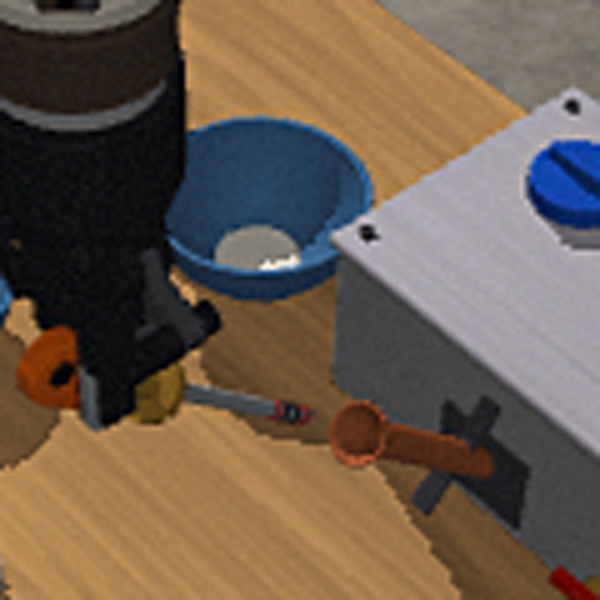

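View pics/wrist9.png

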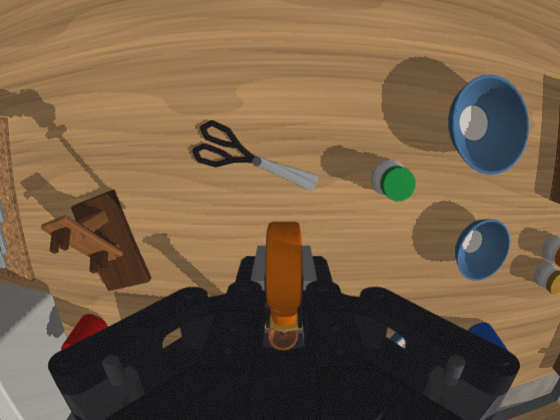

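```bash
python3 -c "
from rod import *
np.set_printoptions(precision=4,suppress=True)
s=cm('scene');d=cm('side');M=np.array([.595,-.0175,.147])
cs=np.array([180+413/6,160+417/6]);cd=np.array([240+350/5,130+438/5])
print(tri([(s,cs),(d,cd)]))
print(atz(s,cs,.147),atz(d,cd,.147))
T=np.array([0.5608,-.0165,.1814])
for m in(s,d):
  print(proj(m,M)[0], [proj(m,M+e)[0]-proj(m,M)[0] for e in np.eye(3)*.005])
crop('pics/wrist9.png','pics/w9c.png',240,280,330,370,6)
"
```

```text
(array([ 0.5951, -0.0153,  0.1407]), [array([ 0.1, -0.2]), array([0.1, 0.2])])
[ 0.5997 -0.0223  0.147 ] [ 0.5916 -0.0184  0.147 ]
[248.3765 227.8856] [array([1.6145, 0.6527]), array([ 1.0906, -1.0407]), array([-0.0578, -1.5143])]
[310.8072 216.6674] [array([ 1.5642, -1.0434]), array([-1.4362, -1.246 ]), array([ 0.1104, -1.3729])]
```

View pics/w9c.png

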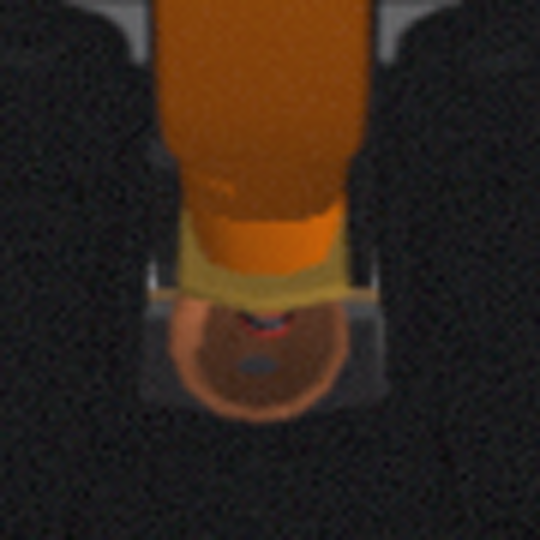

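```bash
cat > m9.py <<'E'
from rod import *
np.set_printoptions(precision=1,suppress=True)
m=cm('wrist'); o=bot.get_obs(); k=6; of=np.array([240,280])
pr=lambda p:(proj(m,p)-of)*k
p=pts(o); print('tip',pr(p['tip']),'collar',pr(p['collar']))
t=np.linspace(0,2*np.pi,73)
def rim(M,r=.0165,n=np.array([-c,0,c])):
    a=np.array([0,1,0]);b=np.cross(n,a); return M+r*(np.cos(t)[:,None]*a+np.sin(t)[:,None]*b)
def show(M):
    q=pr(rim(M)); print(M*1000,'x',q[:,0].min(),q[:,0].max(),'y',q[:,1].min(),q[:,1].max(),'bottom',pr(M+.135*np.array([c,0,-c])))
for M in ([.595,-.0175,.147],[.595,-.0175,.143],[.599,-.0175,.147],[.595,-.0155,.147]): show(np.array(M))
E
python3 m9.py
```

```text
tip [[269.4 302.9]] collar [[274.5 138.4]]
[595.  -17.5 147. ] x 165.8267152453102 351.52573373208645 y 244.2720275128986 424.02229757680846 bottom [[257.1 392.1]]
[595.  -17.5 143. ] x 166.7189450206322 350.6313100625496 y 231.53267762687256 409.57927922682507 bottom [[257.1 381.8]]
[599.  -17.5 147. ] x 166.28065006779832 350.8950461341469 y 261.7629990433388 440.4143446415063 bottom [[257.1 404.2]]
[595.  -15.5 147. ] x 177.06968055416576 362.7583349597917 y 244.30037254222236 424.0467221915401 bottom [[265.3 392.1]]
```

Request:
carry_out(
  moves=[
    [-0.007,0.05,0.09,0,-1],
    [-0.007,0.12,0.16,0,-1],
    [-0.007,0.2,0.24,0,-1],
    [-0.007,0.263,0.303,0,-1],
    [-0.007,0.263,0.303,0,-1],
    [-0.007,0.263,0.303,0,-1],
  ],
)

```text
clock: 13.45
eef_pos: [0.4689, -0.0182, 0.276]
tool_rot: [0.706, 0.709, -0.0, -0.0]
ft_force: [0.7, 0.5, -0.8]
grip_width: 0.0111
```

```bash
python3 -c "
from rod import *
np.set_printoptions(precision=4,suppress=True)
o=bot.get_obs();print(o['clock'],o['eef_pos'],o['tool_rot'],o['ft_force'],o['grip_width'],pts(o))
for n in ['scene','side','wrist']:
  im=imaging.camera(n);cv2.imwrite('pics/%s10.png'%n,im[:,:,::-1])
crop('pics/scene10.png','pics/s10c.png',200,180,280,260,7)
crop('pics/side10.png','pics/d10c.png',270,180,350,240,8)
crop('pics/wrist10.png','pics/w10c.png',240,280,330,370,6)
"; python3 m9.py
```

```text
13.45 [ 0.4689 -0.0182  0.276 ] [ 0.7056  0.7086 -0.0004 -0.0005] [ 0.7138  0.49   -0.7518] 0.011134350040928824 {'grip': array([ 0.4684, -0.0182,  0.27  ]), 'collar': array([ 0.4987, -0.018 ,  0.2396]), 'tip': array([ 0.587 , -0.0177,  0.1511])}
tip [[269.4 303. ]] collar [[274.5 138.5]]
[595.  -17.5 147. ] x 166.21677940868585 374.9468601656082 y 220.659572314544 422.75971688073855 bottom [[266.2 387.9]]
[595.  -17.5 143. ] x 167.22813499504673 373.6978575186723 y 206.5795038307483 406.51038734672625 bottom [[266.1 376.8]]
[599.  -17.5 147. ] x 166.75834894412253 374.1255205512341 y 240.46353891817603 441.19534214399505 bottom [[266.1 401. ]]
[595.  -15.5 147. ] x 178.8564836962246 387.5595610225955 y 220.66288779396882 422.7531198043962 bottom [[275.1 387.9]]
```

View pics/s10c.png

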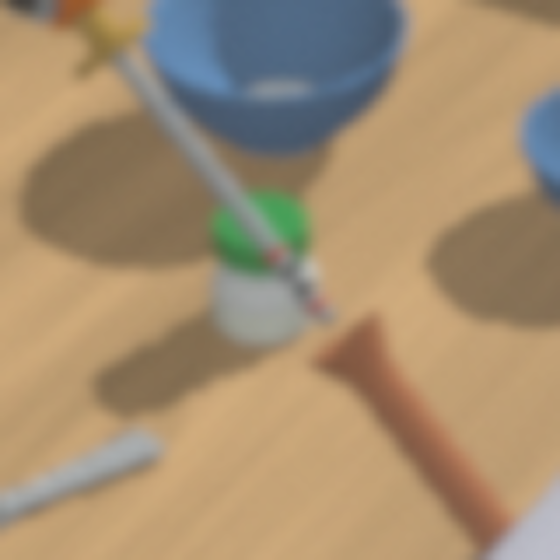

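View pics/d10c.png

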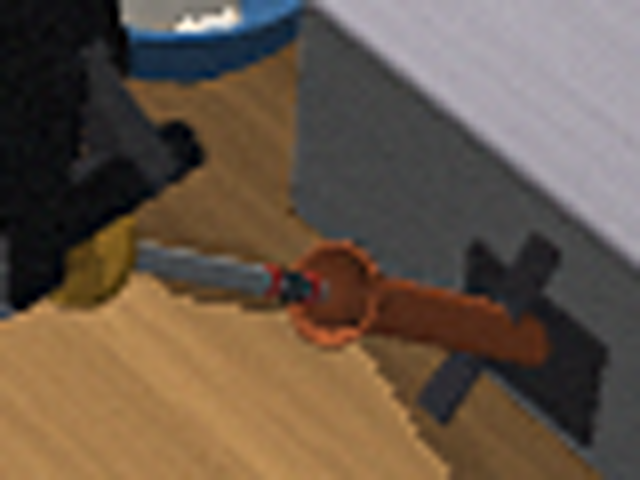

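View pics/w10c.png

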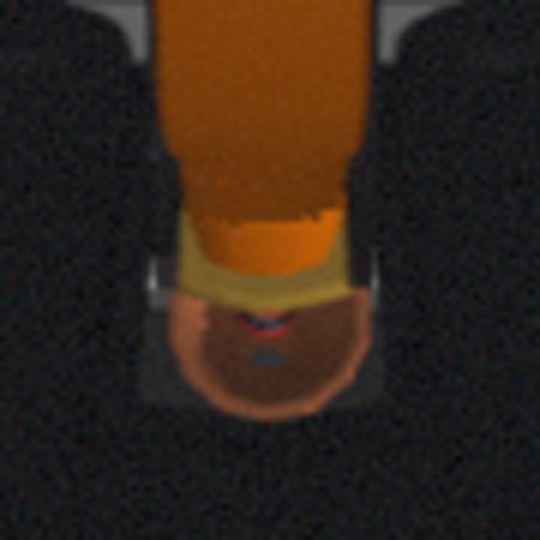

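Request:
carry_out(
  moves=[
    [0,0.06,0.06,0,-1],
    [0,0.12,0.12,0,-1],
    [0,0.18,0.18,0,-1],
    [0,0.18,0.18,0,-1],
    [0,0.18,0.18,0,-1],
  ],
)

```text
clock: 14.1
eef_pos: [0.4868, -0.0181, 0.258]
tool_rot: [0.706, 0.709, -0.0, -0.0]
ft_force: [-0.6, 0.3, -1.1]
grip_width: 0.0111
```

Request:
carry_out(
  moves=[
    [0,0.05,0.05,0,-1],
    [0,0.1,0.1,0,-1],
    [0,0.1,0.1,0,-1],
    [0,0.1,0.1,0,-1],
  ],
)

```text
clock: 14.5
eef_pos: [0.4969, -0.0181, 0.2482]
tool_rot: [0.706, 0.709, -0.0, -0.0]
ft_force: [0.9, 0.8, -0.7]
grip_width: 0.011
```

```bash
python3 -c "
from rod import *
np.set_printoptions(precision=4,suppress=True)
o=bot.get_obs();print(o['clock'],o['eef_pos'],o['tool_rot'],o['ft_force'],o['ft_torque'],pts(o)['tip'])
for n in ['side','wrist']:
  im=imaging.camera(n);cv2.imwrite('pics/%s11.png'%n,im[:,:,::-1])
crop('pics/side11.png','pics/d11c.png',270,180,350,240,8)
crop('pics/wrist11.png','pics/w11c.png',240,280,330,370,6)
"
```

```text
14.5 [ 0.4969 -0.0181  0.2482] [ 0.7056  0.7086 -0.0003 -0.0003] [ 0.9271  0.7623 -0.6647] [ 0.0125  0.0722 -0.0322] [ 0.6151 -0.0176  0.1233]
```

View pics/d11c.png

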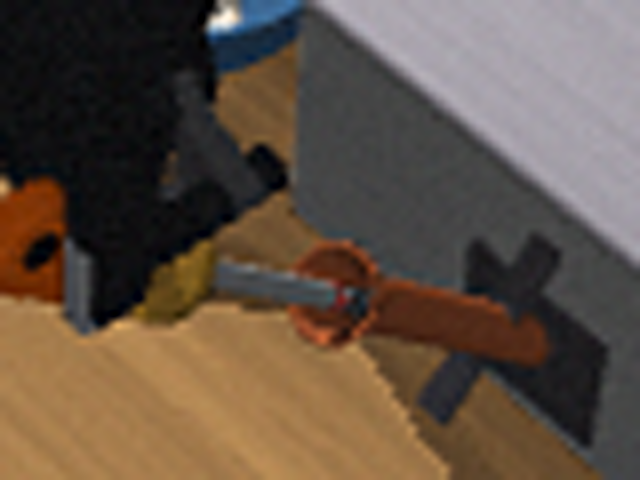

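View pics/w11c.png

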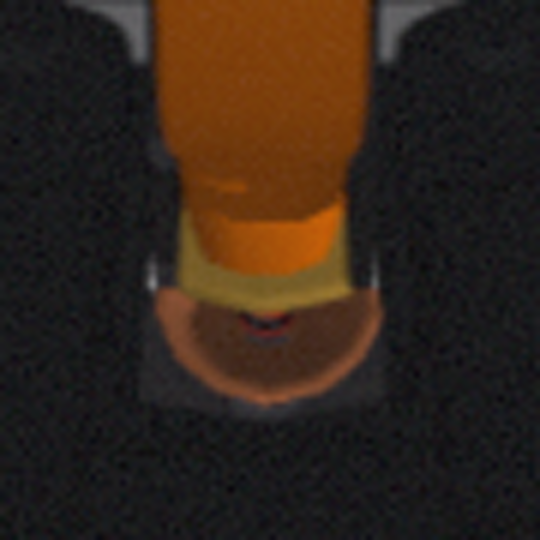

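Request:
carry_out(
  moves=[
    [0,0.08,0.08,0,-1],
    [0,0.16,0.16,0,-1],
    [0,0.2,0.2,0,-1],
    [0,0.2,0.2,0,-1],
  ],
)

```text
clock: 15.0
eef_pos: [0.517, -0.0179, 0.2271]
tool_rot: [0.706, 0.709, -0.001, -0.001]
ft_force: [0.5, 0.7, -0.3]
grip_width: 0.0112
```

Request:
carry_out(
  moves=[
    [0,0.08,0.08,0,-1],
    [0,0.15,0.15,0,-1],
    [0,0.15,0.15,0,-1],
    [0,0.15,0.15,0,-1],
  ],
)

```text
clock: 15.4
eef_pos: [0.5318, -0.0179, 0.213]
tool_rot: [0.706, 0.709, -0.0, -0.0]
ft_force: [-0.9, -0.0, 0.1]
grip_width: 0.0116
```

```bash
python3 -c "
from rod import *
np.set_printoptions(precision=4,suppress=True)
o=bot.get_obs();print(o['clock'],o['eef_pos'],o['tool_rot'],o['ft_force'],o['ft_torque'],pts(o))
for n in ['side','wrist','scene']:
  im=imaging.camera(n);cv2.imwrite('pics/%s12.png'%n,im[:,:,::-1])
crop('pics/side12.png','pics/d12c.png',270,180,350,240,8)
crop('pics/wrist12.png','pics/w12c.png',240,280,330,370,6)
"
```

```text
15.4 [ 0.5318 -0.0179  0.213 ] [ 0.7056  0.7086 -0.0004 -0.0004] [-0.9139 -0.0287  0.0754] [0.0402 0.0295 0.013 ] {'grip': array([ 0.5313, -0.0179,  0.207 ]), 'collar': array([ 0.5617, -0.0178,  0.1766]), 'tip': array([ 0.6499, -0.0174,  0.0881])}
```

View pics/d12c.png

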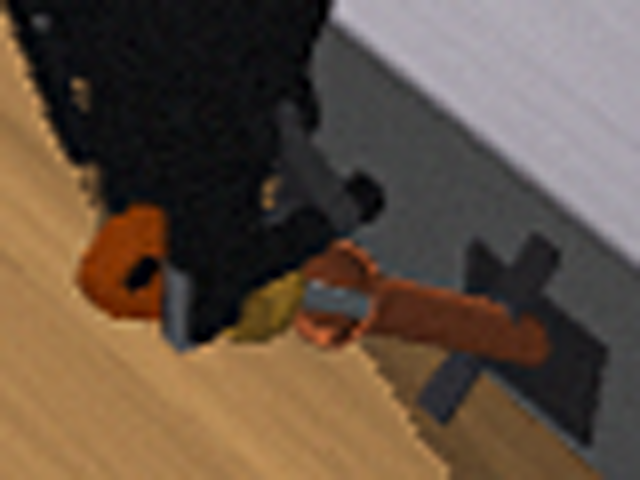

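View pics/w12c.png

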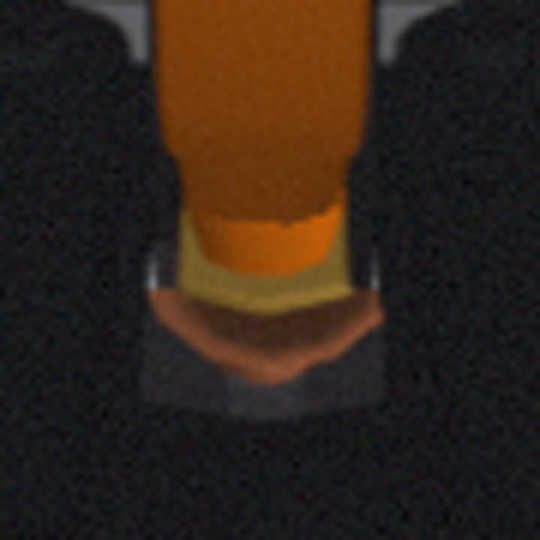

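Request:
carry_out(
  moves=[
    [0,0.08,0.08,0,-1],
    [0,0.16,0.16,0,-1],
    [0,0.2,0.2,0,-1],
    [0,0.23,0.23,0,-1],
    [0,0.23,0.23,0,-1],
    [0,0.23,0.23,0,-1],
  ],
)

```text
clock: 16.15
eef_pos: [0.5548, -0.0178, 0.1903]
tool_rot: [0.706, 0.709, -0.0, -0.0]
ft_force: [-0.4, 0.7, -0.5]
grip_width: 0.0111
```

Request:
carry_out(
  moves=[
    [0,0.02,0.02,0,-1],
    [0,0.03,0.03,0,-1],
    [0,0.04,0.04,0,-1],
    [0,0.04,0.04,0,-1],
  ],
)

```text
clock: 16.55
eef_pos: [0.559, -0.0178, 0.1865]
tool_rot: [0.706, 0.709, 0.0, 0.0]
ft_force: [-0.4, -0.2, -1.3]
grip_width: 0.0115
```

```bash
python3 -c "
from rod import *
np.set_printoptions(precision=4,suppress=True)
o=bot.get_obs();print(o['clock'],o['eef_pos'],o['tool_rot'],o['ft_force'],o['ft_torque'],pts(o))
for n in ['side','wrist','scene']:
  im=imaging.camera(n);cv2.imwrite('pics/%s13.png'%n,im[:,:,::-1])
crop('pics/side13.png','pics/d13c.png',270,180,350,240,8)
crop('pics/wrist13.png','pics/w13c.png',240,280,330,370,6)
crop('pics/scene13.png','pics/s13c.png',200,180,280,260,7)
"
```

```text
16.55 [ 0.559  -0.0178  0.1865] [0.7056 0.7086 0.     0.    ] [-0.4088 -0.2032 -1.33  ] [-0.0324  0.0167  0.0066] {'grip': array([ 0.5585, -0.0178,  0.1805]), 'collar': array([ 0.5889, -0.0177,  0.1501]), 'tip': array([ 0.6773, -0.0173,  0.0617])}
```

View pics/d13c.png

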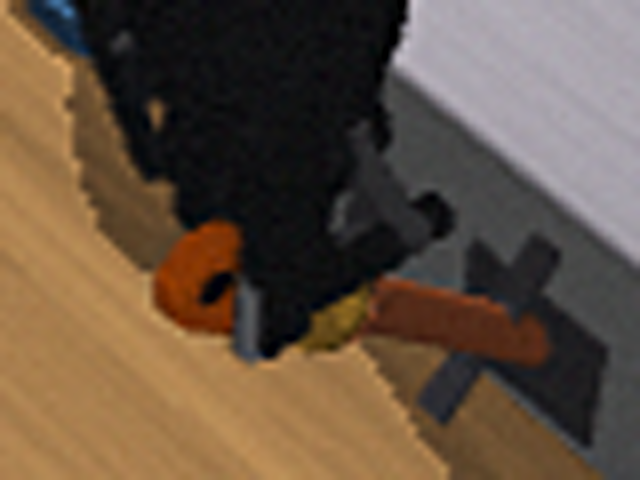

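View pics/s13c.png

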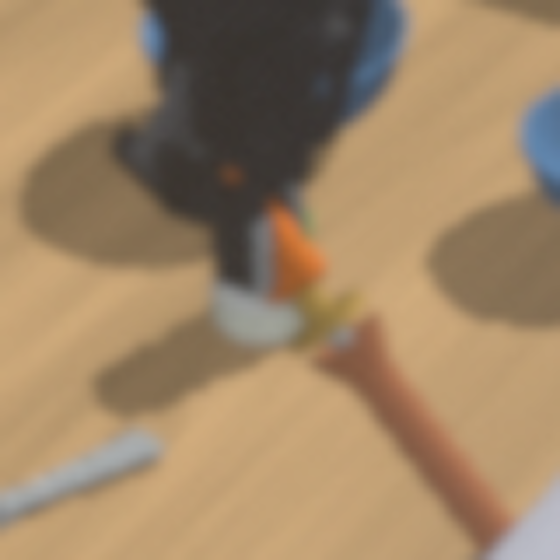

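Request:
carry_out(
  moves=[
    [0,0.01,0.01,0,-1],
    [0,0.02,0.02,0,-1],
    [0,0.03,0.03,0,-1],
    [0,0.03,0.03,0,-1],
  ],
)

```text
clock: 17.1
eef_pos: [0.5619, -0.0178, 0.1832]
tool_rot: [0.706, 0.709, -0.0, -0.0]
ft_force: [0.1, -0.3, -1.0]
grip_width: 0.0114
```

Request:
carry_out(
  moves=[
    [0,0.01,0.01,0,-1],
    [0,0.015,0.015,0,-1],
    [0,0.015,0.015,0,-1],
  ],
)

```text
clock: 17.4
eef_pos: [0.5626, -0.0178, 0.1829]
tool_rot: [0.706, 0.709, -0.0, -0.0]
ft_force: [-4.3, -0.1, 6.0]
grip_width: 0.0113
```

```bash
python3 -c "
from rod import *
np.set_printoptions(precision=4,suppress=True)
o=bot.get_obs();print(o['clock'],o['eef_pos'],o['tool_rot'],o['ft_force'],o['ft_torque'],pts(o))
for n in ['side','scene']:
  im=imaging.camera(n);cv2.imwrite('pics/%s14.png'%n,im[:,:,::-1])
crop('pics/side14.png','pics/d14c.png',290,190,340,240,10)
crop('pics/scene14.png','pics/s14c.png',220,190,280,250,9)
"
```

```text
17.4 [ 0.5626 -0.0178  0.1829] [ 0.7056  0.7086 -0.0004 -0.0004] [-4.264  -0.0905  5.9988] [ 0.0028  0.8789 -0.0398] {'grip': array([ 0.5621, -0.0178,  0.1769]), 'collar': array([ 0.5924, -0.0177,  0.1464]), 'tip': array([ 0.6807, -0.0173,  0.0579])}
```

View pics/d14c.png

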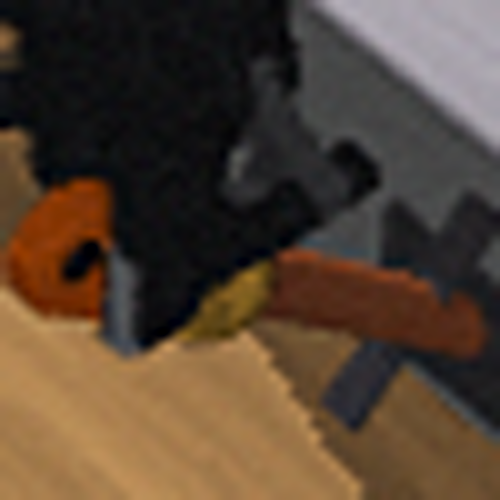

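View pics/s14c.png

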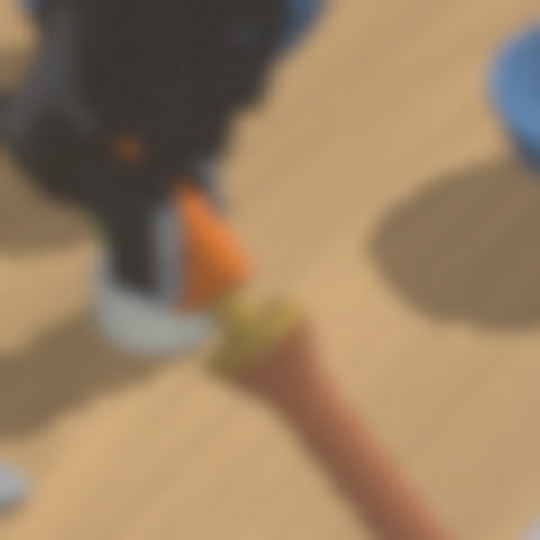

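Request:
carry_out(
  moves=[
    [0,0.003,0.003,0,-1],
    [0,0.003,0.003,0,-1],
    [0,0.003,0.003,0,-1],
  ],
)

```text
clock: 17.8
eef_pos: [0.5626, -0.0178, 0.1829]
tool_rot: [0.706, 0.709, -0.0, -0.0]
ft_force: [-5.5, -0.5, 6.5]
grip_width: 0.0115
```

Request:
carry_out(
  moves=[
    [0,-0.03,-0.03,0,-1],
    [0,-0.1,-0.1,0,-1],
    [0,-0.2,-0.2,0,-1],
    [0,-0.3,-0.3,0,-1],
    [0,-0.4,-0.4,0,-1],
    [0,-0.5,-0.5,0,-1],
    [0,-0.5,-0.5,0,-1],
  ],
)

```text
clock: 18.5
eef_pos: [0.5133, -0.018, 0.2341]
tool_rot: [0.706, 0.709, 0.001, 0.001]
ft_force: [0.1, 0.7, -0.5]
grip_width: 0.0117
```

Request:
carry_out(
  moves=[
    [0,-0.1,-0.1,0,-1],
    [0,-0.2,-0.2,0,-1],
    [0,-0.3,-0.3,0,-1],
    [0,-0.4,-0.4,0,-1],
    [0,-0.5,-0.5,0,-1],
    [0,-0.6,-0.6,0,-1],
    [0,-0.7,-0.7,0,-1],
    [0,-0.8,-0.8,0,-1],
    [0,-0.8,-0.8,0,-1],
  ],
)

```text
clock: 19.4
eef_pos: [0.4332, -0.0184, 0.3136]
tool_rot: [0.706, 0.709, 0.001, 0.001]
ft_force: [-0.2, 0.0, -0.1]
grip_width: 0.0115
```

```bash
python3 -c "
from rod import *
np.set_printoptions(precision=4,suppress=True)
o=bot.get_obs();print(o['clock'],o['joint_pos'],o['eef_pos'],o['tool_rot'],o['ft_force'],o['ft_torque'],pts(o))
for n in ['wrist','scene']:
  im=imaging.camera(n);cv2.imwrite('pics/%s15.png'%n,im[:,:,::-1])
crop('pics/scene15.png','pics/s15c.png',160,130,280,250,5)
s=cm('scene');print([(proj(s,q)-[160,130])*5 for q in pts(o).values()])
"
```

```text
19.4 [-0.0424  0.0872 -0.032   1.4488 -0.     -0.0466] [ 0.4332 -0.0184  0.3136] [0.7056 0.7086 0.001  0.0011] [-0.2453  0.0017 -0.1224] [-0.0549  0.0126 -0.0207] {'grip': array([ 0.4327, -0.0184,  0.3076]), 'collar': array([ 0.4632, -0.0183,  0.2773]), 'tip': array([ 0.5519, -0.0179,  0.1892])}
[array([[162.2861, 132.0047]]), array([[216.0384, 201.0233]]), array([[368.9826, 397.4054]])]
```

View pics/s15c.png

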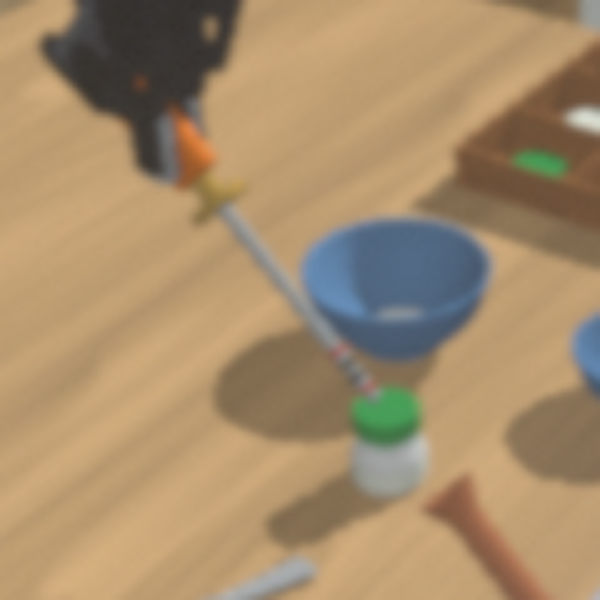

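View pics/wrist15.png

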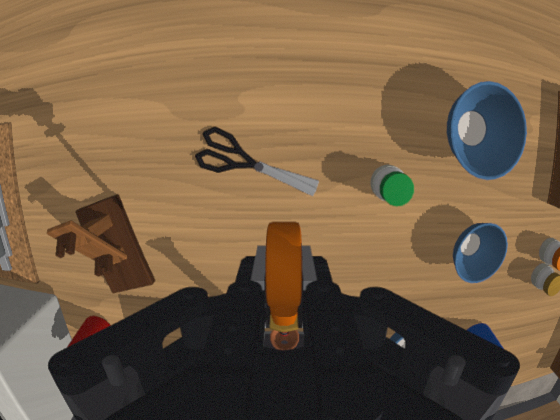

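Rod is drawn right out. The moves keep the tool pointing down, so I'll first see what the arm does near its reach limit. If it won't tilt, I'll have to pivot the rod in the grip to get it level.

Request:
carry_out(
  moves=[
    [0,0.2,-0.3,0,-1],
    [0,0.4,-0.6,0,-1],
    [0,0.6,-0.9,0,-1],
    [0,0.8,-1,0,-1],
    [0,1,-1,0,-1],
  ],
)

```text
clock: 20.0
eef_pos: [0.5356, -0.0179, 0.413]
tool_rot: [0.706, 0.709, 0.001, 0.001]
ft_force: [0.6, 0.2, -0.5]
grip_width: 0.0112
```

Request:
carry_out(
  moves=[
    [0,0.2,-0.3,0,-1],
    [0,0.4,-0.6,0,-1],
    [0,0.6,-0.9,0,-1],
    [0,0.8,-1,0,-1],
    [0,1,-1,0,-1],
  ],
)

```text
clock: 20.5
eef_pos: [0.6321, -0.0174, 0.4754]
tool_rot: [0.706, 0.709, 0.008, 0.008]
ft_force: [2.0, -0.3, -3.4]
grip_width: 0.0115
```

```bash
python3 -c "
from rod import *
np.set_printoptions(precision=4,suppress=True)
o=bot.get_obs();print(o['clock'],o['joint_pos'],o['eef_pos'],R.from_quat(o['tool_rot']).as_matrix()[:,2],o['ft_force'],o['grip_width'])
"
```

```text
20.5 [-0.0275  0.6662  1.2633  2.146   0.     -0.0318] [ 0.6321 -0.0174  0.4754] [ 0.0219 -0.0006 -0.9998] [ 1.9925 -0.3285 -3.3537] 0.011450157224574794
```

Request:
carry_out(
  moves=[
    [0,0,-0.5,0,-1],
    [0,0,-1,0,-1],
    [0,0,-1,0,-1],
    [0,0,-1,0,-1],
  ],
)

```text
clock: 20.9
eef_pos: [0.6103, -0.0168, 0.5322]
tool_rot: [0.704, 0.707, 0.04, 0.042]
ft_force: [0.6, 0.4, -0.7]
grip_width: 0.0116
```

```bash
python3 -c "
from rod import *
np.set_printoptions(precision=4,suppress=True)
o=bot.get_obs();print(o['clock'],o['joint_pos'],o['eef_pos'],R.from_quat(o['tool_rot']).as_matrix(),o['ft_force'],o['grip_width'])
"
```

```text
20.9 [-0.0276  0.5813  1.2754  2.149   0.     -0.0319] [ 0.6103 -0.0168  0.5322] [[-0.0041  0.9933  0.1156]
 [ 1.      0.0045 -0.0032]
 [-0.0037  0.1156 -0.9933]] [ 0.5713  0.414  -0.7254] 0.011613626912261303
```

The arm does tilt at the limit, by 6.6°, swinging the rod towards level with no contact. I'll carry on in small steps and watch the joints.

Request:
carry_out(
  moves=[
    [0,0,-0.5,0,-1],
    [0,0,-1,0,-1],
    [0,0,-1,0,-1],
  ],
)

```text
clock: 21.2
eef_pos: [0.5894, -0.0163, 0.5723]
tool_rot: [0.703, 0.706, 0.062, 0.066]
ft_force: [0.1, -0.6, -1.6]
grip_width: 0.0111
```

Request:
carry_out(
  moves=[
    [0,0,-0.5,0,-1],
    [0,0,-1,0,-1],
    [0,0,-1,0,-1],
  ],
)

```text
clock: 21.5
eef_pos: [0.5663, -0.0156, 0.6104]
tool_rot: [0.7, 0.703, 0.085, 0.09]
ft_force: [-0.0, -0.3, -1.0]
grip_width: 0.0115
```

```bash
python3 -c "
from rod import *
np.set_printoptions(precision=4,suppress=True)
o=bot.get_obs();print(o['clock'],o['joint_pos'],o['eef_pos'],R.from_quat(o['tool_rot']).as_matrix(),o['ft_force'],o['grip_width'])
"
```

```text
21.5 [-0.0276  0.4485  1.2754  2.1492 -0.     -0.0319] [ 0.5663 -0.0156  0.6104] [[-0.0033  0.9693  0.2459]
 [ 1.      0.0051 -0.0068]
 [-0.0079  0.2458 -0.9693]] [-0.0115 -0.3099 -0.9754] 0.011545869747604827
```

Request:
carry_out(
  moves=[
    [0,0,-0.5,0,-1],
    [0,0,-1,0,-1],
    [0,0,-1,0,-1],
  ],
)

```text
clock: 21.8
eef_pos: [0.5406, -0.0149, 0.6471]
tool_rot: [0.697, 0.7, 0.107, 0.114]
ft_force: [-0.1, -0.6, -0.6]
grip_width: 0.0113
```

Request:
carry_out(
  moves=[
    [0,0,-0.5,0,-1],
    [0,0,-1,0,-1],
    [0,0,-1,0,-1],
  ],
)

```text
clock: 22.1
eef_pos: [0.5125, -0.0141, 0.6821]
tool_rot: [0.693, 0.696, 0.13, 0.138]
ft_force: [-0.0, 0.4, -0.2]
grip_width: 0.0111
```

Request:
carry_out(
  moves=[
    [0,0,-0.5,0,-1],
    [0,0,-1,0,-1],
    [0,0,-1,0,-1],
  ],
)

```text
clock: 22.4
eef_pos: [0.4819, -0.0133, 0.7152]
tool_rot: [0.688, 0.691, 0.152, 0.162]
ft_force: [-0.1, -0.3, -1.0]
grip_width: 0.0114
```

Request:
carry_out(
  moves=[
    [0,0,-0.5,0,-1],
    [0,0,-1,0,-1],
    [0,0,-1,0,-1],
  ],
)

```text
clock: 22.7
eef_pos: [0.4493, -0.0124, 0.7463]
tool_rot: [0.682, 0.685, 0.174, 0.185]
ft_force: [0.3, 0.0, 0.2]
grip_width: 0.0115
```

```bash
python3 -c "
from rod import *
np.set_printoptions(precision=4,suppress=True)
o=bot.get_obs();print(o['clock'],o['joint_pos'],o['eef_pos'],R.from_quat(o['tool_rot']).as_matrix(),o['ft_force'],o['grip_width'])
"
```

```text
22.7 [-0.0276  0.1825  1.2752  2.1492 -0.     -0.0319] [ 0.4493 -0.0124  0.7463] [[-0.0002  0.8707  0.4918]
 [ 0.9999  0.0079 -0.0136]
 [-0.0157  0.4917 -0.8706]] [0.2867 0.033  0.2406] 0.011483590840929647
```

Request:
carry_out(
  moves=[
    [0,0,-0.5,0,-1],
    [0,0,-1,0,-1],
    [0,0,-1,0,-1],
  ],
)

```text
clock: 23.0
eef_pos: [0.4147, -0.0115, 0.775]
tool_rot: [0.676, 0.679, 0.196, 0.208]
ft_force: [1.1, 0.0, -0.4]
grip_width: 0.011
```

Request:
carry_out(
  moves=[
    [0,0,-0.5,0,-1],
    [0,0,-1,0,-1],
    [0,0,-1,0,-1],
  ],
)

```text
clock: 23.3
eef_pos: [0.3782, -0.0104, 0.8014]
tool_rot: [0.669, 0.672, 0.218, 0.232]
ft_force: [-0.6, -0.5, -0.5]
grip_width: 0.0112
```

Request:
carry_out(
  moves=[
    [0,0,-0.5,0,-1],
    [0,0,-1,0,-1],
    [0,0,-1,0,-1],
  ],
)

```text
clock: 23.6
eef_pos: [0.34, -0.0094, 0.8254]
tool_rot: [0.661, 0.664, 0.24, 0.254]
ft_force: [-0.2, 0.4, -0.4]
grip_width: 0.0112
```

Request:
carry_out(
  moves=[
    [0,0,-0.5,0,-1],
    [0,0,-1,0,-1],
    [0,0,-1,0,-1],
    [0,0,-1,0,-1],
  ],
)

```text
clock: 24.0
eef_pos: [0.2994, -0.0083, 0.8473]
tool_rot: [0.652, 0.655, 0.262, 0.278]
ft_force: [0.4, 0.1, -0.2]
grip_width: 0.0115
```

```bash
python3 -c "
from rod import *
np.set_printoptions(precision=4,suppress=True)
o=bot.get_obs();Z=R.from_quat(o['tool_rot']).as_matrix();p=pts(o);print(o['clock'],o['joint_pos'],o['joint_vel'],o['eef_pos'],Z,np.degrees(np.arcsin(Z[0,2])),o['ft_force'],o['grip_width'],p)
for n in ['side','scene']:
  im=imaging.camera(n);cv2.imwrite('pics/%s16.png'%n,im[:,:,::-1]);print(n,[proj(cm(n),q) for q in p.values()])
"
```

```text
24.0 [-0.0276 -0.0858  1.2747  2.1488 -0.     -0.0319] [-0.0022 -0.0095 -0.0123 -0.0058  0.0009  0.0002] [ 0.2994 -0.0083  0.8473] [[ 0.005   0.7094  0.7048]
 [ 0.9997  0.0124 -0.0195]
 [-0.0225  0.7047 -0.7091]] 44.81456096104358 [ 0.3753  0.1036 -0.16  ] 0.011468658444942718 {'grip': array([ 0.3033, -0.0084,  0.8427]), 'collar': array([ 0.3463, -0.0086,  0.8425]), 'tip': array([ 0.4713, -0.0092,  0.8421])}
side [array([[ 111.6056, -116.1888]]), array([[ 152.8029, -123.7094]]), array([[ 254.9811, -142.362 ]])]
scene [array([[ 107.7784, -123.4482]]), array([[ 123.9893, -124.52  ]]), array([[ 176.3795, -127.9836]])]
```

View pics/scene16.png

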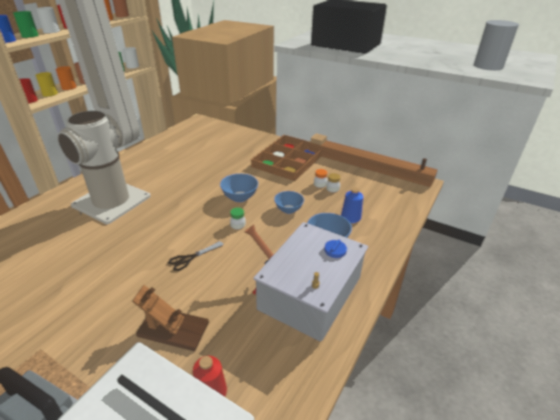

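View pics/side16.png

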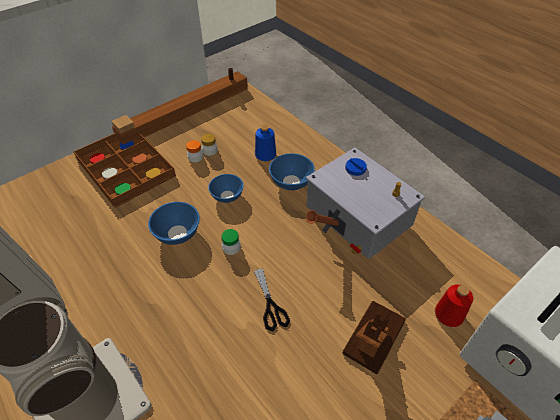

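Request:
carry_out(
  moves=[
    [0,0,0,0,-1],
    [0,0,0,0,-1],
    [0,0,0,0,-1],
    [0,0,0,0,-1],
    [0,0,0,0,-1],
  ],
)

```text
clock: 24.6
eef_pos: [0.3001, -0.0083, 0.8468]
tool_rot: [0.652, 0.655, 0.261, 0.277]
ft_force: [-0.1, 0.3, -1.8]
grip_width: 0.0113
```

```bash
python3 -c "
from rod import *
np.set_printoptions(precision=4,suppress=True)
o=bot.get_obs();Z=R.from_quat(o['tool_rot']).as_matrix();print(o['clock'],o['joint_pos'],o['joint_vel'],o['eef_pos'],np.degrees(np.arcsin(Z[0,2])),o['ft_force'],o['grip_width'])
im=imaging.camera('wrist');cv2.imwrite('pics/wrist17.png',im[:,:,::-1])
crop('pics/wrist17.png','pics/w17c.png',160,200,400,370,3)
"
```

```text
24.6 [-0.0276 -0.0846  1.2744  2.149   0.     -0.0319] [ 0.0001 -0.004  -0.0003  0.0003 -0.0006  0.0012] [ 0.3001 -0.0083  0.8468] 44.71769060635433 [-0.0646  0.2796 -1.7677] 0.011291846507374645
```

View pics/w17c.png

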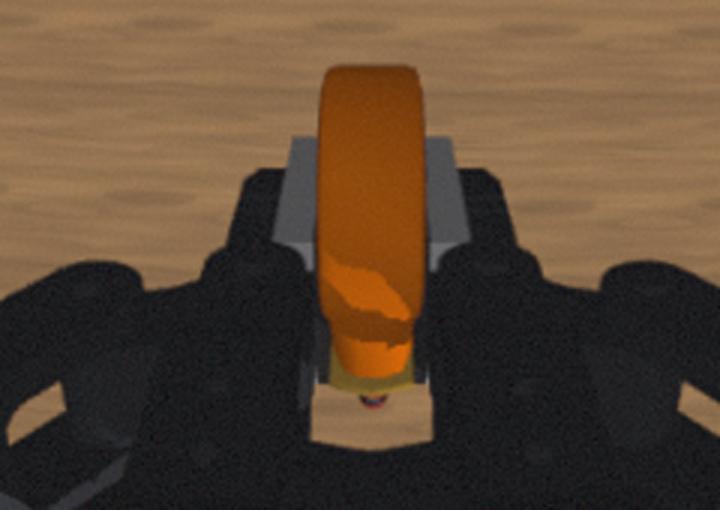

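```bash
python3 -c "
from h import *
print(order.job_done()); o=bot.get_obs(); print(o['clock'],o['eef_pos'],o['grip_width'])"
```

```text
the job is handed in; nothing more can be done
None
the job is handed in; nothing more can be done
```

I gauged the tank as asked and handed the job in at about 24.6 s. The arm is holding the rod level and still, roughly 84 cm above the bench and clear of everything.

- **Pick-up:** I took the rod by the orange tab, centred in the jaws, and lifted it straight up out of the rest.
- **Chalk dip:** I used the smallest blue bowl, the middle of the three. The tip went about 32 mm below the rim and then about 3 mm deeper. I saw no contact force, and the pot looked unmoved in the later pictures.
- **Gauge tube:** The rod slid in with no measurable force. I stopped when the collar met the mouth, at about 6–9 N, and the scene view showed it on the rim. I then drew the rod right out along the tube.
- **Levelling:** The moves only allow the tool to point down, so I took the arm to its reach limit, where it tilts. That swung the rod level without anything touching it.

**Last checks:**
- The tool is tilted 44.7°, which puts the rod within about 1° of level.
- The grip opening is 11.3 mm, and the rod sits in the hand as it did before insertion.
- The joints were almost still, and the other things on the bench looked undisturbed.

**Doubts:**
- Joint 4 (2.149 of 2.15) and joint 3 (1.274 of 1.28) ended very close to their limits. Neither reading went past.
- The scene and side cameras disagreed with the wrist camera and the arm's own position by a few millimetres. I went by the wrist view and the contact force.
- The final pose is out of view of the two fixed cameras. Level comes from the arm's pose plus the wrist picture.

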